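Roll the edging home in a tilted corner panel

ROBOT

A 6-joint arm with a two-finger parallel gripper is mounted at the origin on a cart in front of the work surface, level with it; the furniture and walls round the work are solid. World frame = base frame: x ahead of the robot, y to its left, z up, the work surface at z = 0. Lengths are in m, angles in degrees, forces in N, time in s.
With the tool pointing down it reaches from about 0.3 to 0.75 m from the base axis. Payload 8.5 kg.
Tool frame: the origin (TCP) lies on the centre line of the jaws, within the pads' length; the fingertips stand 19 mm ahead of it and the grasp point (between the pads) is the TCP (env.tcp_to_tips is the z of the fingertips in the tool frame, in m); z points along the fingers, y is the line along which they close (so a half turn about z gives the same grasp; the last joint's range is limited). The gripper opens to 85 mm and grips with 20 to 120 N. Pads are 22 mm wide; open, the fingers measure 114 mm over their backs; the gripper's body (76 mm by 85 mm) begins 54 mm behind the grasp point. The pads swing forward as they close: fully open they stand 13 mm farther back than shut.
Start: joints at [61.69, 21.807, 74.336, -0, 83.858, -12.336], TCP at [0.151, 0.529, 0.25] pointing down, gripper open.
Joint ranges: [-178.18, 178.18], [-50.72, 133.34], [12.68, 142.11], [-81.47, 261.47], [9.98, 163.14], [-165.26, 165.26]. Speed limits (degrees/s): [136.94, 136.94, 180, 180, 180, 180].

INTERFACE

Orientations are given as a 3x3 rotation matrix whose columns are the frame's x, y, z axes.
In Python, from rig import env gives the robot as it stands.
- The arm moves only by the tool servo_tool, never from a script. Its argument "steps" is a list of rows, each an object of numbers: "tx", "ty", "tz": the shift along the world's x, y, z in cm; "yaw": the turn about the world's z in degrees; "claw": the finger opening in cm, from 0 to 8.54. In form: [{"tx": .., "ty": .., "tz": .., "yaw": .., "claw": ..}, ...]. A call has 1 to 20 rows; each row shifts and turns the commanded pose from where the row before left it; what a row does not reach is not made up. A row lasts 1/10 s, in which the tool goes at most 50 mm and 8.59 degrees, less where a joint would pass 70% of its speed; a pose out of reach is approached as far as the arm can. A call with a gripper value outside its range is refused whole. The fingers move at their own pace and stop on an object; "newtons" is the grip in N (left out, the last holds). Time passes only in rows, so rows that do not move let the fingers close. It gives the time, the measured TCP pose, the force, the opening and the grip force at its end, in the units of the state.
- env.observe(): the state, without advancing time (a new reading comes with each control period).
- env.get_image(name): name is "scene" or "top"; returns (picture, depth): 420x560x3 uint8, red, green, blue; 420x560 float32, m along the optical axis (not along the pixel's ray), 0 where there is no reading.
- env.camera_model(name): a dict with "fovy" (degrees; the focal length in pixels is half the picture's height over the tangent of half this angle, whatever the lens; pixels are square), "cx", "cy" (the principal point, pixels), "T" (4x4, takes a point from camera to world coordinates). Camera axes: x right, y down, z forward; pixel columns grow to the right and rows downward; lengths in m; the calibration is good to about 2 mm. A picture is of the moment at which its call begins. camera_model takes no time and is no camera call.
- env.close_job(): hands the job in; it is judged then, once.
The state is a dict: "time_s": time; "q": joint angles; "qvel": joint speeds; "joint_efforts": joint torques, N m; "position": TCP position; "tool_rot": TCP orientation; "ft_force": force on the tool from outside, world axes, zero at the start; "wrist_torque": the same for the moment, N m; "grip_width": finger opening in m; "gripper_force": force on a finger pad.
Only numpy, scipy, OpenCV 4.12 (cv2) and the standard library are available. Lean on these libraries where they do the work, as an engineer would, in place of code of your own. Each camera call takes 0.05 s, during which the arm holds its last target. There are 200 camera calls.

TASK

The row of six white edging pieces in the inner corner of the tilted panel stands proud of its groove. Take the hand roller from its stand, lay it squarely on the row and roll it along with firm pressure until every piece is fully home, then hang the roller upright in its stand again as it was. Touch the panel with nothing but the roller, and leave the other things on the table where they are.

Things in the scene. Friction and masses are not known exactly. Their poses are not given: they have to be found in the camera images.
- panel: fixed corner panel: an L of two plywood boards, 176 mm wide, on a wooden cradle 96 x 186 mm. Origin: centre of the cradle's underside; x away from the working side, y along the panel to its left end, z up. One board is a ledge sloping 30 deg up towards +x: in this frame up the slope is (0.866, 0, 0.5), the normal off the ledge (-0.5, 0, 0.866)
- strip_mid (a point): middle of the edging, 6 mm off the ledge (its top face when its travel is 0), 30 mm from the back board; axes as panel, not tilted. The edging is six white ceramic pieces in a groove of the ledge, a row 150 mm long along the panel's y (75 mm each way), 24 mm wide up the slope. The ledge surface reaches from 32 mm down the slope to 30 mm up it
- board_top (a point): middle of the top front edge of the panel's back board, which stands 60 mm high, square to the ledge, at its upper end, and so leans 30 deg over the edging: the roller fits squarely on the row only if tilted 30 deg, parallel to this board, its z along the ledge normal. Highest part of the panel 0.125 above the table
- roller_grip (a point): middle of the handle of the loose hand roller (0.32 kg), z from drum to handle end. Handle 24 mm along y (grasp across this), 32 mm along x, 60 mm along z. Below it a crosspiece 44 x 72 x 8 mm (x, y, z), its top 30 mm and underside 38 mm below this point. Overall width along x 48 mm at the drum's pins
- drum_mid (a point): centre of the roller's rubber drum, 62 mm below (-z) the middle of the handle; radius 20 mm, width 34 mm, axis along the roller's x, so it rolls along the roller's y. Axes as the roller
- drum (a joint): turn of the roller's drum about its x axis, rad, nearly free (about 0.5 N at the rim), 0 at the start
- roller_stand: fixed wooden roller stand; origin: centre of the underside. Base 80 x 100 mm, its top at z = 16 mm; two side walls 66 mm along x, 12 mm thick, inner faces at y = +-25 mm, tops at z = 66 mm, each with a lip 6 mm high at both ends (54 mm apart along x). The roller hangs upright, drum between the walls, crosspiece on their tops between the lips, drum off the base; it lifts straight up
- stand_home (a point): where the middle of the roller's handle is when the roller hangs centred in its stand, 104 mm above the table; axes as the stand. The roller's x lies along the stand's x (either way round)
- trim_1 (a joint): how far edging piece 1 of 6 (counted from the panel's +y end; each 25 mm of the row) is pressed into its groove, m: 0 stands 6 mm off the ledge, 0.004 fully home, 2 mm off the ledge. It slides along the ledge normal, is stiff (yields to about 6 N at its face, slowly) and stays where it is pressed
- trim_2 (a joint): how far edging piece 2 of 6 (counted from the panel's +y end; each 25 mm of the row) is pressed into its groove, m: 0 stands 6 mm off the ledge, 0.004 fully home, 2 mm off the ledge. It slides along the ledge normal, is stiff (yields to about 6 N at its face, slowly) and stays where it is pressed
- trim_3 (a joint): how far edging piece 3 of 6 (counted from the panel's +y end; each 25 mm of the row) is pressed into its groove, m: 0 stands 6 mm off the ledge, 0.004 fully home, 2 mm off the ledge. It slides along the ledge normal, is stiff (yields to about 6 N at its face, slowly) and stays where it is pressed
- trim_4 (a joint): how far edging piece 4 of 6 (counted from the panel's +y end; each 25 mm of the row) is pressed into its groove, m: 0 stands 6 mm off the ledge, 0.004 fully home, 2 mm off the ledge. It slides along the ledge normal, is stiff (yields to about 6 N at its face, slowly) and stays where it is pressed
- trim_5 (a joint): how far edging piece 5 of 6 (counted from the panel's +y end; each 25 mm of the row) is pressed into its groove, m: 0 stands 6 mm off the ledge, 0.004 fully home, 2 mm off the ledge. It slides along the ledge normal, is stiff (yields to about 6 N at its face, slowly) and stays where it is pressed
- trim_6 (a joint): how far edging piece 6 of 6 (counted from the panel's +y end; each 25 mm of the row) is pressed into its groove, m: 0 stands 6 mm off the ledge, 0.004 fully home, 2 mm off the ledge. It slides along the ledge normal, is stiff (yields to about 6 N at its face, slowly) and stays where it is pressed
- eraser: bystander, loose: plastic eraser in a card sleeve, 20 x 43 x 12 mm, lying on the table in front of the panel; origin at its underside
- piece_lemon: bystander, loose: strip of pale glass blocks, 58 x 25 x 7 mm, lying on the table in front of the roller stand; origin at its underside
- jar_beads: bystander, loose: round glass jar of pebble beads, 109 mm across, 92 mm high, behind the work; origin at its underside
- glue_tube: bystander, loose: tube of craft glue, 119 mm long, lying on the left of the table; origin at its underside
- piece_copper_strip: bystander, loose: three copper-coloured tiles in a row, 21 x 56 x 7 mm, on the left; origin at its underside

How it is judged (in metres and radians):
On the way, in this order (a step that is already met when the one before it is completed fails the run):
1. the roller has been lifted out of its stand (distance between roller_grip and stand_home above 0.05 m), for 0.1 s.
2. the roller is pressed on the panel (over 3 N) and its drum has turned at least 2.5 rad (50 mm of rolling) from its start (contact force between panel and anything else above 3 N and (value of joint drum above 2.5 rad or value of joint drum below -2.5 rad)), for 0.04 s.
At the end, for the whole second after the job is handed in: All six edging pieces are pressed home to within 1 mm (travel over 3 mm of 4), and the roller hangs released in its stand: its handle within 15 mm sideways and 5 mm in height of its place there, upright within 0.12 rad (value of joint each of trim_1, trim_2, trim_3, trim_4, trim_5, trim_6 above 0.003 m and horizontal distance between roller_grip and stand_home below 0.015 m and z of roller_grip in the frame of stand_home between -0.005 and 0.005 m and angle between roller_grip's own z axis and vertical below 0.12 rad); the robot touches nothing.
It fails at once if the robot itself touches the panel or its edging (over 2 N) (contact force between any of the fingers, the arm and panel above 2 N).
It fails at once if a bystander is moved by more than 20 mm (distance of any of eraser, piece_lemon, jar_beads, glue_tube, piece_copper_strip from where it was at the start of the episode above 0.02 m).
It also fails if it takes over 67 s, if anything falls off the work surface, if the arm or the gripper's body presses on something with over 40 N, if the wrist force passes 120 N, or if a joint passes its speed limit or range.

## Working session

There is one attempt and no reset: what is moved stays moved. The work goes in short steps, Python scripts to look and compute and a tool call to move; the robot and the scene stay as the last step left them, time stands still between calls to the robot, and variables do not carry over. Pictures are saved under pics/ and viewed, at most 10 in all, crops included, and the job is handed in when it is done.

Besides the shell and the picture viewer there is one more tool, called after ">>>" as name(argument=value, ...) on one line, values as JSON. servo_tool: Moves the arm, as the interface text tells. Its arguments: {"type":"object","properties":{"steps":{"type":"array"},"newtons":{"type":"number"}},"required":["steps"]}

```bash
mkdir -p pics; cat > h.py <<'E'
import numpy as np, cv2
from rig import env
def cam(n):
    m=env.camera_model(n); im,d=env.get_image(n)
    f=im.shape[0]/2/np.tan(np.radians(m['fovy']/2))
    v,u=np.mgrid[:im.shape[0],:im.shape[1]]
    P=np.stack([(u-m['cx'])/f*d,(v-m['cy'])/f*d,d],-1)
    W=P@m['T'][:3,:3].T+m['T'][:3,3]; W[d==0]=np.nan
    return im,W,m
def save(n,im): cv2.imwrite('pics/'+n+'.png',im[...,::-1])
E
python3 - <<'E'
from h import *
for n in('scene','top'):
    im,W,m=cam(n); save(n+'0',im); np.save(n+'0.npy',W); print(n,m['T'].round(3).tolist(),m['fovy'])
s=env.observe(); print({k:np.round(v,3).tolist() for k,v in s.items()})
E
```

```text
scene [[0.839, -0.249, 0.484, 0.058], [-0.544, -0.402, 0.736, -0.598], [0.011, -0.881, -0.473, 0.6], [0.0, 0.0, 0.0, 1.0]] 50.92289328888202
top [[-0.01, -0.997, 0.072, 0.469], [-1.0, 0.01, 0.004, 0.223], [-0.005, -0.072, -0.997, 1.445], [0.0, 0.0, 0.0, 1.0]] 43.18250707232234
{'time_s': 0.1, 'q': [61.691, 21.837, 74.38, -0.001, 83.858, -12.336], 'qvel': [-0.01, -0.176, -0.121, -0.05, -0.008, 0.015], 'joint_efforts': [0.003, -44.922, -23.165, -0.0, 0.004, 0.0], 'position': [0.151, 0.529, 0.25], 'tool_rot': [[-0.961, 0.275, -0.001], [0.275, 0.961, -0.001], [0.0, -0.001, -1.0]], 'ft_force': [1.362, -0.374, -0.232], 'wrist_torque': [-0.031, -0.022, -0.044], 'gripper_force': 0.0, 'grip_width': 0.085}
```

View pics/scene0.png

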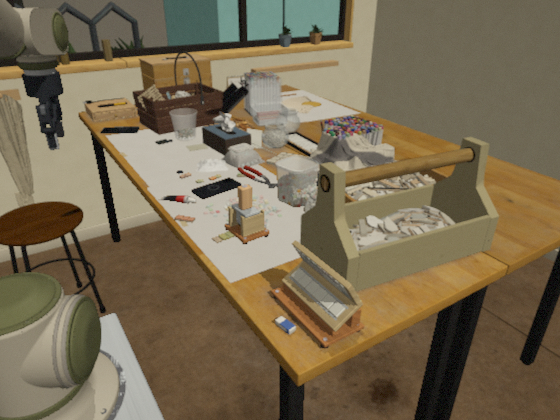

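View pics/top0.png

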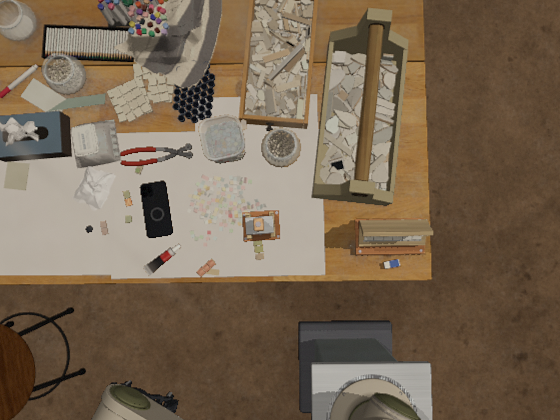

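```bash
python3 - <<'E'
from h import *
im=cv2.imread('pics/top0.png'); s=cv2.imread('pics/scene0.png')
a=cv2.resize(im[185:285,220:440],None,fx=3.6,fy=3.6,interpolation=2); b=cv2.resize(s[170:345,205:375],None,fx=1.35,fy=1.35)
c=np.zeros((a.shape[0]+b.shape[0],800,3),np.uint8); c[:a.shape[0],:a.shape[1]]=a; c[a.shape[0]:,:b.shape[1]]=b
cv2.imwrite('pics/crop0.png',c)
T=np.load('top0.npy')
# panel highest front edge, stand/roller heights
for name,(r0,r1,c0,c1) in dict(panel=(212,262,345,440),stand=(205,250,238,285)).items():
    R=T[r0:r1,c0:c1]
    for r in range(0,r1-r0,3): print(r+r0,' '.join('%4d'%(1000*z) if z==z else ' nan' for z in R[r,::5,2]))
for r,c in((188,370),(195,330),(195,395),(265,392),(250,258),(148,280)): print(r,c,T[r,c].round(3))
E
```

```text
212    0   -8    3    0   -2    6   -2    3   -1   -2   -2    5    4    0    3    1    0 -726 -720
215    4    1    6   -9    0   -3    2    3   -3   -1    1   -3   -1  nan   -3    1    0 -712 -712
218    2    9   -2    2    1    0   -4   -5   14   17   15   15    8   16   15   12   -1 -716 -722
221    1   -5   11   75   72   73   67   73   74   81   71   76   78   73   77   79   73 -718 -722
224    2    0   14   84   86   93   86   82   89   88   87   88   88   88   94   84   91 -722 -718
227    4    0   12   87  100  104   99  102  101   99   97  102  104  101  104  105  103  103 -726
230   -1   -2   16   57  116  111  112  117  113  117  115  122  115  118  119  122  115  120 -724
233    4   -6   11   58  119  126  118  122  125  123  124  123  nan  122  118  123  116  121 -716
236    0    3    7   48   53  116  117   54   51   54   55   57   53   58   55   51   42 -729 -729
239   -5    0   12   44   53   54   46   57   46   47   58   49   48   50   47   43    2 -705 -720
242   -4    1   12   39   39   42   35   38   40   36   35   41   36   38   38   41    0   -2 -723
245   -1   
[... 866 characters left out ...]
   80  134  134   82   69   69   14   -3
223    1   13   79  133  137   88   68   64   18   -2
226    4   19   80  124  134  102   71   67   20    3
229    0   15   76   76  135   99   70   78   16    2
232    1   16   74   70   75   76   75   67   16    1
235    1   15   62   17   17   19   18   69   16   -2
238    0   21   55   17   15   20   16   22   16    2
241   -5    0   -2    7    5    1    5    1    0  -10
244    1   -2   -1    7   11   -4   -4    1    1    2
247    5   -2    3    3    8    3    1   -2    1    4
188 370 [0.594 0.033 0.254]
195 330 [0.592 0.112 0.114]
195 395 [ 0.6   -0.075  0.001]
265 392 [ 0.411 -0.06   0.012]
250 258 [0.454 0.3   0.011]
148 280 [0.724 0.237 0.052]
```

View pics/crop0.png

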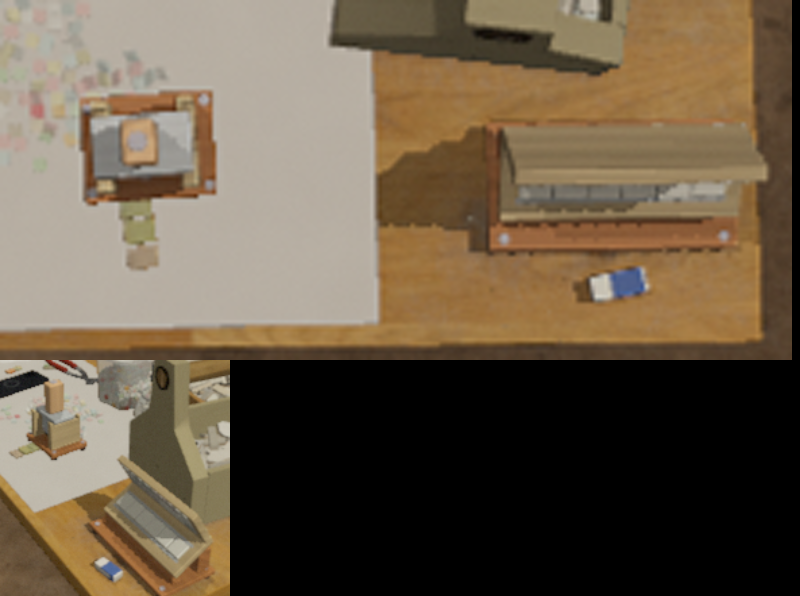

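```bash
cat >> h.py <<'E'
def ray(m,u,v,z):
    f=210/np.tan(np.radians(m['fovy']/2)); d=m['T'][:3,:3]@np.array([(u-m['cx'])/f,(v-m['cy'])/f,1]); o=m['T'][:3,3]
    return o+d*(z-o[2])/d[2]
def rect(mask,m,z):
    c=max(cv2.findContours(mask.astype(np.uint8),cv2.RETR_EXTERNAL,cv2.CHAIN_APPROX_NONE)[0],key=cv2.contourArea)[:,0]
    p=np.array([ray(m,u,v,z)[:2] for u,v in c],np.float32)
    return cv2.minAreaRect(p*1000)
E
python3 - <<'E'
from h import *
for n in('top','scene'):
    m=env.camera_model(n); W=np.load(n+'0.npy'); im=cv2.imread(f'pics/{n}0.png')[...,::-1]
    hsv=cv2.cvtColor(im,cv2.COLOR_RGB2HSV); H,S,V=hsv.transpose(2,0,1)
    st=np.hypot(W[...,0]-.495,W[...,1]-.3)<.075; pa=(abs(W[...,0]-.48)<.09)&(abs(W[...,1]+.05)<.13)
    red=(H<14)&(S>120)
    print(n,'stand base',rect(st&(W[...,2]>.009)|st&red&(W[...,2]<.03),m,.016) if n=='top' else '')
    print(' handle top',rect(st&(W[...,2]>(.118 if n=='top' else .127)),m,.134))
    g=st&(S<40)&(abs(W[...,2]-.074)<.02); print(' cross',rect(g,m,.074), g.sum())
    k=pa&red&(W[...,2]>.004)&(W[...,2]<.03); print(' cradle',rect(k,m,.013),k.sum(), np.nanmedian(W[k][:,2]))
    # board top front edge : highest points
    b=pa&(W[...,2]>.108); print(' board',rect(b,m,.122))
    if n=='top':
        # for each column the lowest row of board
        e=[(u,np.where(b[:,u])[0].max()) for u in range(560) if b[:,u].sum()>2]
        P=np.array([ray(m,u,v+.5,.123)[:2] for u,v in e])*1000; 
    w=pa&(S<45)&(V>90)&(W[...,2]>.03)&(W[...,2]<.075); print(' white',w.sum()); 
    if w.sum(): print(rect(w,m,.05), np.nanmean(W[w],0))
print(P[::6].round(0).tolist())
for a,b in((360,251.4),(420.8,250.6)): print('screw',ray(env.camera_model('top'),a,b,.013).round(4))
E
```

```text
top stand base ((521.5147705078125, 292.1671447753906), (99.68769073486328, 91.5904541015625), 89.76979064941406)
 handle top ((520.818115234375, 293.8108215332031), (22.262414932250977, 32.14512634277344), 89.68354797363281)
 cross ((519.9664306640625, 293.0169372558594), (43.27766418457031, 71.32626342773438), 3.5193045139312744) 317
 cradle ((487.1895751953125, -54.268798828125), (185.42575073242188, 94.0801773071289), 89.43029022216797) 613 0.013871160719788334
 board ((497.9687805175781, -52.51898193359375), (178.89906311035156, 22.378204345703125), 89.4347915649414)
 white 232
((481.4456787109375, -42.20671463012695), (70.80974578857422, 7.849941253662109), 89.44066619873047) [ 0.48162196 -0.05747285  0.05053094]
scene stand base 
 handle top ((518.446044921875, 283.4959716796875), (37.86151123046875, 37.15640640258789), 3.807518720626831)
 cross ((521.9412841796875, 282.5643005371094), (81.9963150024414, 63.730186462402344), 79.64031219482422) 204
 cradle ((470.0233154296875, -120.69290161132812), (18.333824157714844, 32.5833740234375), 11.427750587463379) 401 0.015867987527297567
 board ((489.9661865234375, -62.7845458984375), (20.38479232788086, 187.7167205810547), 0.10418850928544998)
 white 1024
((494.1423645019531, -54.69678497314453), (42.264305114746094, 167.37486267089844), 0.049770940095186234) [ 0.48978443 -0.0645775   0.05501981]
[[491.0, 35.0], [486.0, 20.0], [486.0, 5.0], [488.0, -10.0], [488.0, -25.0], [488.0, -40.0], [488.0, -55.0], [488.0, -69.0], [488.0, -84.0], [488.0, -99.0], [487.0, -114.0], [487.0, -129.0]]
screw [0.4479 0.0254 0.013 ]
screw [ 0.4485 -0.1378  0.013 ]
```

>>> servo_tool(steps=[{"tx": 3.08, "ty": -1.97, "yaw": 1.34, "claw": 8.5}, {"tx": 3.08, "ty": -1.97, "yaw": 1.34}, {"tx": 3.08, "ty": -1.97, "yaw": 1.34}, {"tx": 3.08, "ty": -1.97, "yaw": 1.34}, {"tx": 3.08, "ty": -1.97, "yaw": 1.34}, {"tx": 3.08, "ty": -1.97, "yaw": 1.34}, {"tx": 3.08, "ty": -1.97, "yaw": 1.34}, {"tx": 3.08, "ty": -1.97, "yaw": 1.34}, {"tx": 3.08, "ty": -1.97, "yaw": 1.34}, {"tx": 3.08, "ty": -1.97, "yaw": 1.34}, {"tx": 3.08, "ty": -1.97, "yaw": 1.34}, {"tx": 3.08, "ty": -1.97, "yaw": 1.34}, {"tz": -2}, {"tz": -2}, {"tz": -2}, {}, {}])

```text
invalid input at $.steps[0]: expected keys tx, ty, tz, yaw, claw
```

All keys are needed in every row.

>>> servo_tool(steps=[{"tx": 3.08, "ty": -1.97, "tz": 0, "yaw": 1.34, "claw": 8.5}, {"tx": 3.08, "ty": -1.97, "tz": 0, "yaw": 1.34, "claw": 8.5}, {"tx": 3.08, "ty": -1.97, "tz": 0, "yaw": 1.34, "claw": 8.5}, {"tx": 3.08, "ty": -1.97, "tz": 0, "yaw": 1.34, "claw": 8.5}, {"tx": 3.08, "ty": -1.97, "tz": 0, "yaw": 1.34, "claw": 8.5}, {"tx": 3.08, "ty": -1.97, "tz": 0, "yaw": 1.34, "claw": 8.5}, {"tx": 3.08, "ty": -1.97, "tz": 0, "yaw": 1.34, "claw": 8.5}, {"tx": 3.08, "ty": -1.97, "tz": 0, "yaw": 1.34, "claw": 8.5}, {"tx": 3.08, "ty": -1.97, "tz": 0, "yaw": 1.34, "claw": 8.5}, {"tx": 3.08, "ty": -1.97, "tz": 0, "yaw": 1.34, "claw": 8.5}, {"tx": 3.08, "ty": -1.97, "tz": 0, "yaw": 1.34, "claw": 8.5}, {"tx": 3.08, "ty": -1.97, "tz": 0, "yaw": 1.34, "claw": 8.5}, {"tx": 0, "ty": 0, "tz": -2, "yaw": 0, "claw": 8.5}, {"tx": 0, "ty": 0, "tz": -2, "yaw": 0, "claw": 8.5}, {"tx": 0, "ty": 0, "tz": -2, "yaw": 0, "claw": 8.5}, {"tx": 0, "ty": 0, "tz": 0, "yaw": 0, "claw": 8.5}, {"tx": 0, "ty": 0, "tz": 0, "yaw": 0, "claw": 8.5}])

```text
time_s: 1.8
position: [0.521, 0.2924, 0.1906]
tool_rot: [[-1.0, -0.002, -0.0], [-0.002, 1.0, -0.0], [0.0, -0.0, -1.0]]
ft_force: [-0.5, -0.3, -0.3]
grip_width: 0.085
gripper_force: 0.0
```

```bash
python3 - <<'E'
from h import *
im,W,m=cam('scene'); save('s1',cv2.resize(im[120:260,170:330],None,fx=4,fy=4,interpolation=cv2.INTER_CUBIC))
f=210/np.tan(np.radians(m['fovy']/2))
def px(p):
    c=np.linalg.inv(m['T'])@np.r_[p,1]; return ((c[0]/c[2]*f+m['cx']-170)*4).round(),((c[1]/c[2]*f+m['cy']-120)*4).round()
for dx in(-16,16):
  for dy in(-12,12): print(dx,dy,px([.521+dx/1e3,.2935+dy/1e3,.134]))
E
```

```text
-16 -12 (np.float64(279.0), np.float64(276.0))
-16 12 (np.float64(261.0), np.float64(262.0))
16 -12 (np.float64(325.0), np.float64(265.0))
16 12 (np.float64(306.0), np.float64(251.0))
```

View pics/s1.png

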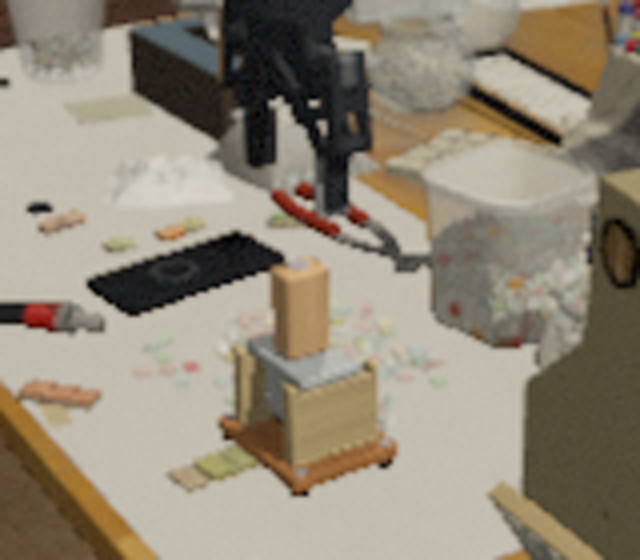

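>>> servo_tool(steps=[{"tx": 0, "ty": -0.15, "tz": -2.2, "yaw": 0, "claw": 8.5}, {"tx": 0, "ty": 0, "tz": -2.2, "yaw": 0, "claw": 8.5}, {"tx": 0, "ty": 0, "tz": -2.2, "yaw": 0, "claw": 8.5}, {"tx": 0, "ty": 0, "tz": -2.1, "yaw": 0, "claw": 8.5}, {"tx": 0, "ty": 0, "tz": 0, "yaw": 0, "claw": 5}, {"tx": 0, "ty": 0, "tz": 0, "yaw": 0, "claw": 3.5}, {"tx": 0, "ty": 0, "tz": 0, "yaw": 0, "claw": 2.6}, {"tx": 0, "ty": 0, "tz": 0, "yaw": 0, "claw": 2.2}, {"tx": 0, "ty": 0, "tz": 0, "yaw": 0, "claw": 2}, {"tx": 0, "ty": 0, "tz": 0, "yaw": 0, "claw": 1.8}, {"tx": 0, "ty": 0, "tz": 0, "yaw": 0, "claw": 1.8}], newtons=25)

```text
time_s: 2.95
position: [0.5215, 0.2911, 0.1047]
tool_rot: [[-1.0, -0.002, 0.002], [-0.002, 1.0, 0.001], [-0.002, 0.001, -1.0]]
ft_force: [-1.4, -0.1, 6.3]
grip_width: 0.024
gripper_force: 23.9
```

>>> servo_tool(steps=[{"tx": 0, "ty": 0, "tz": 0, "yaw": 0, "claw": 1.8}, {"tx": 0, "ty": 0, "tz": 1, "yaw": 0, "claw": 1.8}, {"tx": 0, "ty": 0, "tz": 2, "yaw": 0, "claw": 1.8}, {"tx": 0, "ty": 0, "tz": 2, "yaw": 0, "claw": 1.8}, {"tx": 0, "ty": 0, "tz": 2, "yaw": 0, "claw": 1.8}, {"tx": 0, "ty": 0, "tz": 2, "yaw": 0, "claw": 1.8}, {"tx": 2, "ty": -1, "tz": 0, "yaw": 0, "claw": 1.8}, {"tx": 2, "ty": -1, "tz": 0, "yaw": 0, "claw": 1.8}, {"tx": 2, "ty": -1.1, "tz": 0, "yaw": 0, "claw": 1.8}, {"tx": 2, "ty": 0, "tz": 0, "yaw": 0, "claw": 1.8}, {"tx": 0, "ty": 0, "tz": -2, "yaw": 0, "claw": 1.8}, {"tx": 0, "ty": 0, "tz": -2, "yaw": 0, "claw": 1.8}, {"tx": 0, "ty": 0, "tz": -2, "yaw": 0, "claw": 1.8}, {"tx": 0, "ty": 0, "tz": 0, "yaw": 0, "claw": 1.8}, {"tx": 0, "ty": 0, "tz": 0, "yaw": 0, "claw": 1.8}], newtons=60)

```text
time_s: 4.45
position: [0.601, 0.2598, 0.1338]
tool_rot: [[-1.0, -0.002, -0.0], [-0.002, 1.0, -0.0], [0.0, -0.0, -1.0]]
ft_force: [-0.0, -0.2, -3.0]
grip_width: 0.023
gripper_force: 59.0
```

>>> servo_tool(steps=[{"tx": -0.5, "ty": 0, "tz": 0, "yaw": 0, "claw": 1.8}, {"tx": -0.5, "ty": 0, "tz": 0, "yaw": 0, "claw": 1.8}, {"tx": -0.5, "ty": 0, "tz": 0, "yaw": 0, "claw": 1.8}, {"tx": -0.5, "ty": 0, "tz": 0, "yaw": 0, "claw": 1.8}, {"tx": -0.3, "ty": 0, "tz": 0, "yaw": 0, "claw": 1.8}, {"tx": -0.3, "ty": 0, "tz": 0, "yaw": 0, "claw": 1.8}, {"tx": -0.3, "ty": 0, "tz": 0, "yaw": 0, "claw": 1.8}], newtons=22)

```text
time_s: 5.15
position: [0.5745, 0.2599, 0.135]
tool_rot: [[-1.0, -0.002, 0.009], [-0.002, 1.0, 0.001], [-0.009, 0.001, -1.0]]
ft_force: [8.6, -0.9, 0.9]
grip_width: 0.0235
gripper_force: 58.4
```

>>> servo_tool(steps=[{"tx": -0.3, "ty": 0, "tz": 0, "yaw": 0, "claw": 1.9}, {"tx": -0.3, "ty": 0, "tz": 0, "yaw": 0, "claw": 1.9}, {"tx": -0.3, "ty": 0, "tz": 0, "yaw": 0, "claw": 1.9}], newtons=22)

```text
time_s: 5.45
position: [0.5662, 0.2599, 0.1358]
tool_rot: [[-1.0, -0.001, 0.011], [-0.001, 1.0, 0.002], [-0.011, 0.002, -1.0]]
ft_force: [9.1, 0.3, 2.7]
grip_width: 0.0236
gripper_force: 58.6
```

```bash
python3 - <<'E'
from h import *
im,W,m=cam('scene'); save('s2',cv2.resize(im[100:260,190:350],None,fx=3.7,fy=3.7,interpolation=cv2.INTER_CUBIC))
E
```

```text
(no output)
```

View pics/s2.png

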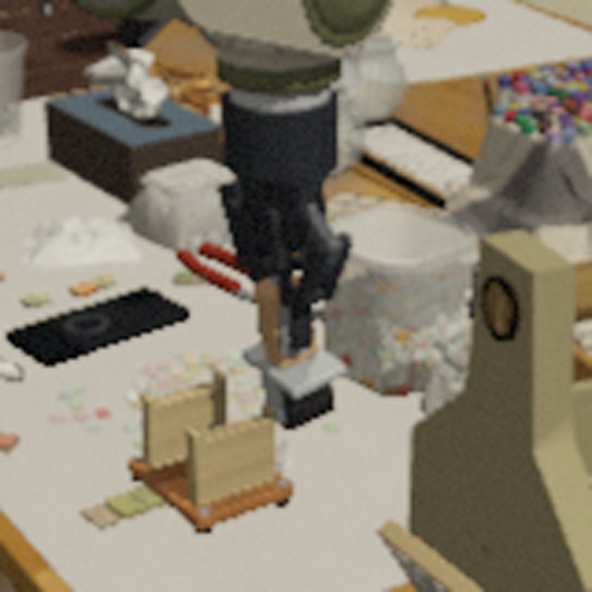

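>>> servo_tool(steps=[{"tx": -0.2, "ty": 0, "tz": -0.3, "yaw": 0, "claw": 1.9}, {"tx": -0.2, "ty": 0, "tz": -0.3, "yaw": 0, "claw": 1.9}, {"tx": -0.3, "ty": 0, "tz": -0.2, "yaw": 0, "claw": 1.9}, {"tx": -0.3, "ty": 0, "tz": 0, "yaw": 0, "claw": 1.9}, {"tx": -0.3, "ty": 0, "tz": 0, "yaw": 0, "claw": 1.9}, {"tx": -0.3, "ty": 0, "tz": 0, "yaw": 0, "claw": 1.9}, {"tx": -0.3, "ty": 0, "tz": 0, "yaw": 0, "claw": 1.9}], newtons=22)

```text
time_s: 6.2
position: [0.547, 0.26, 0.1274]
tool_rot: [[-1.0, -0.001, 0.01], [-0.001, 1.0, 0.002], [-0.01, 0.002, -1.0]]
ft_force: [9.7, 0.4, -1.0]
grip_width: 0.0234
gripper_force: 58.2
```

```bash
cat >> h.py <<'E'
def tilt(c):
    """roller tilt from the scene cloud near grip c: plane fit of crosspiece top/handle -y face edges"""
    im,W,m=cam('scene'); S=cv2.cvtColor(im,cv2.COLOR_RGB2HSV)
    H,Sa,V=S.transpose(2,0,1)
    k=(np.abs(W-c)<[.07,.06,.09]).all(-1)&(V>110)&(Sa<50)
    k=cv2.morphologyEx(k.astype(np.uint8),cv2.MORPH_OPEN,np.ones((3,3)))>0
    P=W[k]; q=np.median(P,0); P=P[np.linalg.norm(P-q,axis=1)<.05]
    for _ in range(3):
        o=P.mean(0); n=np.linalg.svd(P-o)[2][2]; n*=np.sign(n[2]); d=abs((P-o)@n); P=P[d<max(.006,2*d.std())]
    return im,n,o,len(P)
E
python3 - <<'E'
from h import *
p=env.observe()['position']; im,n,o,k=tilt(p); save('s3',cv2.resize(im[100:260,190:350],None,fx=3.7,fy=3.7,interpolation=cv2.INTER_CUBIC))
print(n.round(3),np.degrees(np.arctan2(-n[0],n[2])),o.round(3),k)
E
```

```text
[-0.462 -0.079  0.883] 27.639275629578556 [0.567 0.235 0.101] 145
```

View pics/s3.png

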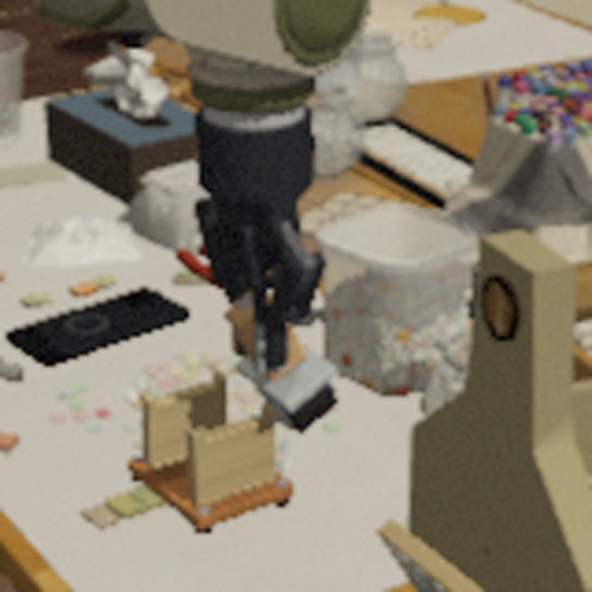

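>>> servo_tool(steps=[{"tx": -0.25, "ty": 0, "tz": 0, "yaw": 0, "claw": 1.9}, {"tx": 0, "ty": 0, "tz": 0, "yaw": 0, "claw": 1.9}, {"tx": 0.6, "ty": 0, "tz": 0, "yaw": 0, "claw": 1.8}, {"tx": 0.6, "ty": 0, "tz": 0, "yaw": 0, "claw": 1.8}, {"tx": 0.6, "ty": 0, "tz": 2, "yaw": 0, "claw": 1.8}, {"tx": 0, "ty": 0, "tz": 2.5, "yaw": 0, "claw": 1.8}, {"tx": 0, "ty": 0, "tz": 2.5, "yaw": 0, "claw": 1.8}, {"tx": 0, "ty": 0, "tz": 2.3, "yaw": 0, "claw": 1.8}, {"tx": -1.3, "ty": -2.5, "tz": 0, "yaw": 0, "claw": 1.8}, {"tx": -1.3, "ty": -2.5, "tz": 0, "yaw": 0, "claw": 1.8}, {"tx": -1.3, "ty": -2.5, "tz": 0, "yaw": 0, "claw": 1.8}, {"tx": -1.3, "ty": -2.5, "tz": 0, "yaw": 0, "claw": 1.8}, {"tx": -1.3, "ty": -2.5, "tz": 0, "yaw": 0, "claw": 1.8}, {"tx": -1.3, "ty": -2.5, "tz": 0, "yaw": 0, "claw": 1.8}, {"tx": -1.3, "ty": -2.5, "tz": 0, "yaw": 0, "claw": 1.8}, {"tx": -1.3, "ty": -2.5, "tz": 0, "yaw": 0, "claw": 1.8}, {"tx": -1.3, "ty": -2.5, "tz": 0, "yaw": 0, "claw": 1.8}, {"tx": -1.3, "ty": -2.5, "tz": 0, "yaw": 0, "claw": 1.8}, {"tx": 0, "ty": 0, "tz": 0, "yaw": 0, "claw": 1.8}, {"tx": 0, "ty": 0, "tz": 0, "yaw": 0, "claw": 1.8}], newtons=80)

```text
time_s: 8.25
position: [0.4294, 0.0097, 0.2184]
tool_rot: [[-1.0, -0.001, -0.0], [-0.001, 1.0, 0.0], [0.0, 0.0, -1.0]]
ft_force: [0.5, -0.6, -4.1]
grip_width: 0.023
gripper_force: 79.6
```

```bash
python3 - <<'E'
from h import *
p=env.observe()['position']; im,n,o,k=tilt(p); save('s4',cv2.resize(im[130:350,220:420],None,fx=2.7,fy=2.7,interpolation=cv2.INTER_CUBIC))
print(p,n.round(3),np.degrees(np.arctan2(-n[0],n[2])),o.round(3),k)
E
```

```text
[0.4293693  0.00968408 0.21836192] [-0.473 -0.05   0.88 ] 28.24506617744354 [ 0.449 -0.013  0.192] 295
```

View pics/s4.png

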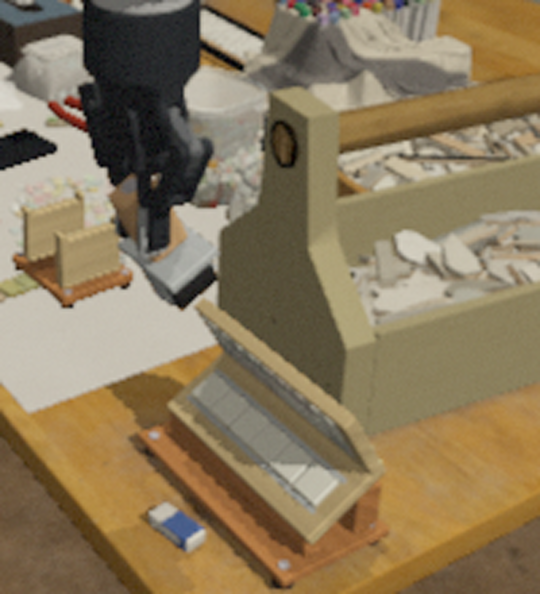

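>>> servo_tool(steps=[{"tx": 0.2, "ty": 0, "tz": -1.7, "yaw": 0, "claw": 1.8}, {"tx": 0.2, "ty": 0, "tz": -1.7, "yaw": 0, "claw": 1.8}, {"tx": 0.2, "ty": 0, "tz": -1.7, "yaw": 0, "claw": 1.8}, {"tx": 0.1, "ty": 0, "tz": -1.7, "yaw": 0, "claw": 1.8}, {"tx": 0.2, "ty": 0, "tz": -0.35, "yaw": 0, "claw": 1.8}, {"tx": 0.2, "ty": 0, "tz": -0.35, "yaw": 0, "claw": 1.8}, {"tx": 0.2, "ty": 0, "tz": -0.35, "yaw": 0, "claw": 1.8}, {"tx": 0.1, "ty": 0, "tz": -0.17, "yaw": 0, "claw": 1.8}, {"tx": 0.1, "ty": 0, "tz": -0.17, "yaw": 0, "claw": 1.8}, {"tx": 0, "ty": 0, "tz": 0, "yaw": 0, "claw": 1.8}], newtons=100)

```text
time_s: 9.3
position: [0.4248, 0.0142, 0.1317]
tool_rot: [[-0.999, -0.007, -0.052], [-0.007, 1.0, 0.007], [0.052, 0.007, -0.999]]
ft_force: [-80.8, -1.9, 24.8]
grip_width: 0.0229
gripper_force: 123.4
```

>>> servo_tool(steps=[{"tx": -1, "ty": 0, "tz": 0.2, "yaw": 0, "claw": 1.8}, {"tx": -1, "ty": 0, "tz": 0.4, "yaw": 0, "claw": 1.8}, {"tx": 0, "ty": 0, "tz": 0, "yaw": 0, "claw": 1.8}])

```text
time_s: 9.6
position: [0.4244, 0.0105, 0.1428]
tool_rot: [[-1.0, -0.003, 0.001], [-0.003, 1.0, -0.0], [-0.001, -0.0, -1.0]]
ft_force: [0.0, -0.1, -3.4]
grip_width: 0.0229
gripper_force: 124.1
```

```bash
python3 - <<'E'
from h import *
p=env.observe()['position']; im,n,o,k=tilt(p); save('s5',cv2.resize(im[170:350,220:400],None,fx=3.3,fy=3.3,interpolation=cv2.INTER_CUBIC))
print(p,n.round(3),np.degrees(np.arctan2(-n[0],n[2])),o.round(3),k)
E
```

```text
[0.4243645  0.01051112 0.14284172] [-0.676  0.723  0.145] 77.89430668828147 [ 0.454 -0.014  0.141] 118
```

View pics/s5.png

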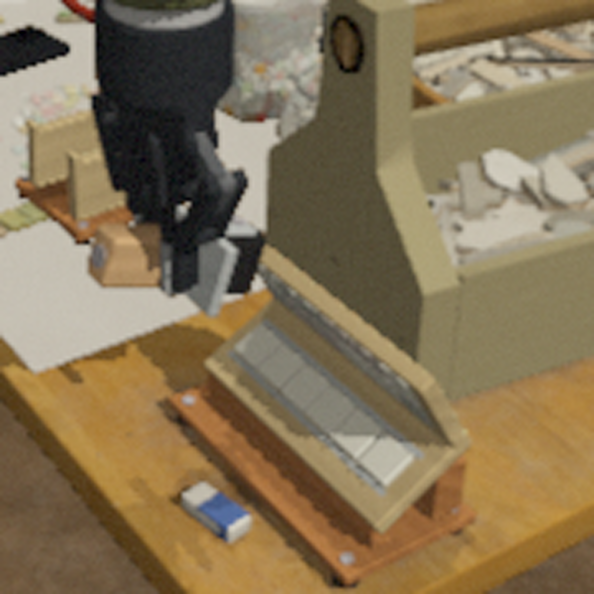

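>>> servo_tool(steps=[{"tx": -0.4, "ty": 0, "tz": 2, "yaw": 0, "claw": 1.8}, {"tx": -0.4, "ty": 0, "tz": 2, "yaw": 0, "claw": 1.8}, {"tx": -0.4, "ty": 0, "tz": 2, "yaw": 0, "claw": 1.8}, {"tx": -0.4, "ty": 2.5, "tz": 0, "yaw": 0, "claw": 1.8}, {"tx": -0.4, "ty": 2.5, "tz": 0, "yaw": 0, "claw": 1.8}, {"tx": -0.4, "ty": 2.5, "tz": 0, "yaw": 0, "claw": 1.8}, {"tx": -0.4, "ty": 2.5, "tz": 0, "yaw": 0, "claw": 1.8}, {"tx": -0.4, "ty": 2.5, "tz": 0, "yaw": 0, "claw": 1.8}, {"tx": -0.4, "ty": 2.5, "tz": 0, "yaw": 0, "claw": 1.8}, {"tx": -0.4, "ty": 2.5, "tz": 0, "yaw": 0, "claw": 1.8}, {"tx": 0, "ty": 2.5, "tz": 0, "yaw": 0, "claw": 1.8}, {"tx": 0, "ty": 2.5, "tz": 0, "yaw": 0, "claw": 1.8}, {"tx": 0, "ty": 2.5, "tz": 0, "yaw": 0, "claw": 1.8}, {"tx": 0, "ty": 0, "tz": 0, "yaw": 0, "claw": 2.36}, {"tx": 0, "ty": 0, "tz": 0, "yaw": 0, "claw": 2.36}], newtons=22)

```text
time_s: 11.15
position: [0.3849, 0.2605, 0.2023]
tool_rot: [[-1.0, -0.003, 0.0], [-0.003, 1.0, -0.0], [-0.0, -0.0, -1.0]]
ft_force: [-0.1, -0.4, -3.5]
grip_width: 0.0237
gripper_force: 36.4
```

```bash
python3 - <<'E'
from h import *
p=env.observe()['position']; im,W,m=cam('scene'); print(p)
save('s6',cv2.resize(im[150:260,140:300],None,fx=4,fy=4,interpolation=cv2.INTER_CUBIC))
E
```

```text
[0.38489002 0.26048744 0.20227741]
```

View pics/s6.png

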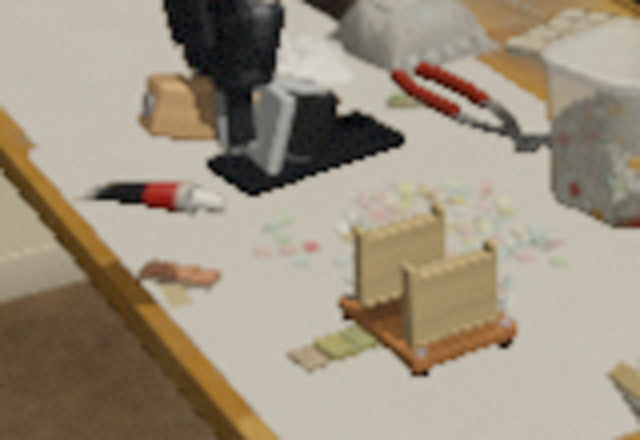

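>>> servo_tool(steps=[{"tx": 0, "ty": 0, "tz": -3, "yaw": 0, "claw": 2.36}, {"tx": 0, "ty": 0, "tz": -3, "yaw": 0, "claw": 2.36}, {"tx": 0, "ty": 0, "tz": -3, "yaw": 0, "claw": 2.36}, {"tx": 0, "ty": 0, "tz": -2.2, "yaw": 0, "claw": 2.36}, {"tx": 0.5, "ty": 0, "tz": 0, "yaw": 0, "claw": 2.36}, {"tx": 0.5, "ty": 0, "tz": 0, "yaw": 0, "claw": 2.36}, {"tx": 0.5, "ty": 0, "tz": 0, "yaw": 0, "claw": 2.36}, {"tx": 0.3, "ty": 0, "tz": 0, "yaw": 0, "claw": 2.36}, {"tx": 0.3, "ty": 0, "tz": 0, "yaw": 0, "claw": 2.36}])

```text
time_s: 12.1
position: [0.4061, 0.2599, 0.0912]
tool_rot: [[-1.0, -0.002, 0.001], [-0.002, 1.0, 0.0], [-0.001, 0.0, -1.0]]
ft_force: [0.1, -0.3, -4.3]
grip_width: 0.024
gripper_force: 35.2
```

>>> servo_tool(steps=[{"tx": 0.2, "ty": 0, "tz": 0, "yaw": 0, "claw": 2.36}, {"tx": 0.2, "ty": 0, "tz": 0, "yaw": 0, "claw": 2.36}, {"tx": 0.2, "ty": 0, "tz": 0, "yaw": 0, "claw": 2.36}, {"tx": 0, "ty": 0, "tz": 0, "yaw": 0, "claw": 2.36}])

```text
time_s: 12.5
position: [0.4116, 0.2599, 0.0904]
tool_rot: [[-1.0, -0.002, 0.0], [-0.002, 1.0, 0.0], [-0.0, 0.0, -1.0]]
ft_force: [-0.2, -0.9, -3.8]
grip_width: 0.0236
gripper_force: 35.2
```

```bash
cat >> h.py <<'E'
def prof():
    s=env.observe(); p=s['position']; im,W,m=cam('scene'); Q=(W-p)*1000
    hsv=cv2.cvtColor(im,cv2.COLOR_RGB2HSV); H,S,V=hsv.transpose(2,0,1)
    k=(abs(Q[...,1])<50)&(abs(Q[...,0])<110)&(Q[...,2]<40)&(W[...,2]>.02)
    for nm,c in(('dark',k&(V<60)),('gray',k&(S<60)&(V>85)),('wood',k&(H<18)&(S>70)&(V>90))):
        print(nm,c.sum())
        for x in range(-60,100,10):
            d=Q[c&(abs(Q[...,0]-x)<5)]
            if len(d)>5: print('  x%4d'%x,'z %4.0f..%4.0f  y %4.0f..%4.0f n%d'%(*np.percentile(d[:,2],[5,95]),*np.percentile(d[:,1],[5,95]),len(d)))
    return im,W,m,p
E
python3 - <<'E'
from h import *
prof()
E
```

```text
dark 300
  x -10 z   11..  39  y  -45..  33 n78
  x   0 z   -9..  37  y  -43..  16 n77
  x  10 z  -10..  39  y  -46.. -21 n29
  x  40 z  -31..   2  y  -21.. -15 n53
  x  50 z  -30..   1  y  -21.. -15 n43
  x  60 z  -27..  -1  y  -18..  -8 n15
gray 283
  x -40 z   10..  24  y   -6..   6 n17
  x -10 z  -14..  35  y  -21..  41 n40
  x  10 z  -24..  -5  y  -36.. -16 n55
  x  20 z  -14..  15  y  -36.. -12 n80
  x  30 z  -30..  14  y  -36..  -7 n23
  x  40 z   -7..  10  y  -16..   5 n24
  x  50 z    1..   9  y  -11..   9 n23
  x  60 z   -1..   5  y  -11..   5 n9
wood 217
  x -40 z   -0..  26  y  -13..   4 n52
  x -30 z   -4..  26  y  -13..   2 n66
  x -20 z   -7..  23  y  -13..  -5 n51
  x -10 z  -11..  21  y  -14..  -3 n32
  x  80 z  -63.. -43  y   -3..   3 n10
```

>>> servo_tool(steps=[{"tx": 0.4, "ty": 0, "tz": 0, "yaw": 0, "claw": 2.36}, {"tx": 0.4, "ty": 0, "tz": 0, "yaw": 0, "claw": 2.36}, {"tx": 0.2, "ty": 0, "tz": 0.3, "yaw": 0, "claw": 2.36}, {"tx": 0.2, "ty": 0, "tz": 0.4, "yaw": 0, "claw": 2.36}, {"tx": 0.2, "ty": 0, "tz": 0.4, "yaw": 0, "claw": 2.36}, {"tx": 0.2, "ty": 0, "tz": 0.4, "yaw": 0, "claw": 2.36}])

```text
time_s: 13.15
position: [0.4276, 0.2599, 0.1059]
tool_rot: [[-1.0, -0.002, 0.0], [-0.002, 1.0, 0.0], [-0.0, 0.0, -1.0]]
ft_force: [0.4, -0.1, -3.8]
grip_width: 0.0236
gripper_force: 35.2
```

```bash
python3 - <<'E'
from h import *
prof()
E
```

```text
dark 315
  x -10 z    5..  39  y  -41..  37 n96
  x   0 z   -8..  37  y  -42..  15 n83
  x  10 z   -9..  39  y  -46..   7 n26
  x  40 z  -27..   4  y  -21.. -15 n48
  x  50 z  -31..   2  y  -20.. -14 n41
  x  60 z  -26..  -1  y  -18.. -10 n16
gray 266
  x -50 z   -1..   9  y   -4..   8 n6
  x -40 z   10..  26  y   -6..   8 n21
  x -10 z  -16..  24  y  -20..  21 n24
  x  10 z  -25..  -4  y  -37.. -16 n54
  x  20 z  -13..  15  y  -36.. -12 n83
  x  30 z  -33..  14  y  -36..  -7 n19
  x  40 z  -10..  11  y  -15..   4 n22
  x  50 z    1..   8  y  -12..   3 n20
  x  60 z   -2..   6  y  -11..   1 n7
wood 210
  x -40 z   -0..  25  y  -14..   3 n55
  x -30 z   -3..  27  y  -13..  -3 n54
  x -20 z   -5..  24  y  -14..  -2 n54
  x -10 z  -10..  20  y  -13..  -5 n32
  x  60 z  -81.. -58  y   -5..   3 n10
```

>>> servo_tool(steps=[{"tx": -1, "ty": 0, "tz": 0, "yaw": 0, "claw": 2.36}, {"tx": -1, "ty": 0, "tz": 0, "yaw": 0, "claw": 2.36}, {"tx": 0, "ty": 0, "tz": -1.4, "yaw": 0, "claw": 2.36}, {"tx": 0.5, "ty": 0, "tz": 0, "yaw": 0, "claw": 2.36}, {"tx": 0.5, "ty": 0, "tz": 0, "yaw": 0, "claw": 2.36}, {"tx": 0.4, "ty": 0, "tz": 0, "yaw": 0, "claw": 2.36}, {"tx": 0.4, "ty": 0, "tz": 0, "yaw": 0, "claw": 2.36}, {"tx": 0.2, "ty": 0, "tz": 0, "yaw": 0, "claw": 2.36}, {"tx": 0, "ty": 0, "tz": 0, "yaw": 0, "claw": 2.36}])

```text
time_s: 14.1
position: [0.427, 0.2598, 0.0915]
tool_rot: [[-1.0, -0.002, -0.002], [-0.002, 1.0, -0.0], [0.002, -0.0, -1.0]]
ft_force: [-4.7, -0.9, -0.6]
grip_width: 0.0237
gripper_force: 35.2
```

>>> servo_tool(steps=[{"tx": 0.3, "ty": 0, "tz": 0, "yaw": 0, "claw": 2.36}, {"tx": 0.2, "ty": 0, "tz": 0.2, "yaw": 0, "claw": 2.36}, {"tx": 0.2, "ty": 0, "tz": 0.3, "yaw": 0, "claw": 2.36}, {"tx": 0.2, "ty": 0, "tz": 0.3, "yaw": 0, "claw": 2.36}])

```text
time_s: 14.5
position: [0.4296, 0.259, 0.097]
tool_rot: [[-1.0, -0.002, -0.018], [-0.002, 1.0, -0.004], [0.018, -0.004, -1.0]]
ft_force: [-22.1, 1.0, -7.7]
grip_width: 0.0236
gripper_force: 39.7
```

```bash
python3 - <<'E'
from h import *
prof()
E
```

```text
dark 316
  x -10 z    6..  39  y  -42..  39 n89
  x   0 z   -9..  36  y  -42..  15 n79
  x  10 z   -6..  39  y  -45..  14 n37
  x  30 z  -31.. -20  y  -19.. -14 n6
  x  40 z  -30..   1  y  -21.. -15 n48
  x  50 z  -32..  -1  y  -21.. -12 n40
  x  60 z  -37..  -4  y  -18..  -0 n16
gray 269
  x -40 z   10..  26  y   -7..   9 n22
  x -10 z  -15..  30  y  -20..  21 n30
  x  10 z  -25..  -6  y  -36.. -13 n58
  x  20 z  -12..  14  y  -37.. -12 n78
  x  30 z  -29..  14  y  -36..  -8 n17
  x  40 z   -7..   9  y  -15..   4 n26
  x  50 z   -2..   7  y  -10..   4 n16
  x  60 z   -4..   4  y  -10..   1 n8
wood 213
  x -40 z    0..  27  y  -13..   2 n52
  x -30 z   -2..  27  y  -14..  -2 n55
  x -20 z   -6..  24  y  -14..  -5 n58
  x -10 z  -11..  21  y  -14..  -4 n34
  x  60 z  -73.. -54  y   -3..   4 n11
```

>>> servo_tool(steps=[{"tx": 0, "ty": 0, "tz": 0.3, "yaw": 0, "claw": 2.36}, {"tx": 0, "ty": 0, "tz": 0.3, "yaw": 0, "claw": 2.36}, {"tx": 0.1, "ty": 0, "tz": 0.3, "yaw": 0, "claw": 2.36}, {"tx": 0.2, "ty": 0, "tz": 0.3, "yaw": 0, "claw": 2.36}])

```text
time_s: 14.95
position: [0.4341, 0.2592, 0.1094]
tool_rot: [[-1.0, -0.002, -0.015], [-0.002, 1.0, -0.003], [0.015, -0.003, -1.0]]
ft_force: [-18.3, 0.0, -7.3]
grip_width: 0.0236
gripper_force: 40.0
```

```bash
python3 - <<'E'
from h import *
prof()
E
```

```text
dark 322
  x -10 z    5..  39  y  -44..  37 n102
  x   0 z  -10..  38  y  -44..  16 n81
  x  10 z   -2..  40  y  -46.. -21 n29
  x  30 z  -30.. -22  y  -19.. -15 n7
  x  40 z  -31..  -0  y  -21.. -15 n48
  x  50 z  -32..  -0  y  -20.. -13 n43
  x  60 z  -28..  -4  y  -16..  -9 n12
gray 262
  x -40 z    7..  24  y   -7..   9 n21
  x -10 z  -14..  22  y  -20..  19 n21
  x  10 z  -26..  -6  y  -36.. -15 n55
  x  20 z  -13..  13  y  -36.. -12 n79
  x  30 z  -26..  14  y  -34..  -9 n19
  x  40 z   -7..   9  y  -16..   5 n23
  x  50 z   -2..   7  y  -11..   6 n19
  x  60 z   -4..   2  y  -11..  -5 n7
wood 212
  x -40 z   -0..  27  y  -13..   3 n55
  x -30 z   -2..  28  y  -14..  -2 n59
  x -20 z   -6..  24  y  -13..  -2 n53
  x -10 z   -9..  21  y  -14..  -4 n31
  x  60 z  -86.. -61  y   -3..   4 n9
```

>>> servo_tool(steps=[{"tx": -1, "ty": 0, "tz": 0.5, "yaw": 0, "claw": 2.36}, {"tx": -1, "ty": 0, "tz": 1.5, "yaw": 0, "claw": 2.36}, {"tx": 0, "ty": -2.2, "tz": 0, "yaw": 0, "claw": 2.36}, {"tx": 0, "ty": -2.2, "tz": 0, "yaw": 0, "claw": 2.36}, {"tx": 0, "ty": -2.2, "tz": 0, "yaw": 0, "claw": 2.36}, {"tx": 0, "ty": -2.2, "tz": 0, "yaw": 0, "claw": 2.36}, {"tx": 0, "ty": -2.2, "tz": 0, "yaw": 0, "claw": 2.36}, {"tx": 0, "ty": 0, "tz": -2.5, "yaw": 0, "claw": 2.36}, {"tx": 0, "ty": 0, "tz": -2.5, "yaw": 0, "claw": 2.36}, {"tx": 0, "ty": 0, "tz": -2.5, "yaw": 0, "claw": 2.36}, {"tx": 0, "ty": 0, "tz": -1, "yaw": 0, "claw": 2.36}, {"tx": 0, "ty": 0, "tz": -0.5, "yaw": 0, "claw": 2.36}, {"tx": 0, "ty": 0, "tz": -0.5, "yaw": 0, "claw": 2.36}, {"tx": 0, "ty": 0, "tz": 0, "yaw": 0, "claw": 2.36}])

```text
time_s: 16.4
position: [0.4196, 0.15, 0.0371]
tool_rot: [[-1.0, -0.002, 0.001], [-0.002, 1.0, 0.0], [-0.001, 0.0, -1.0]]
ft_force: [-0.5, -0.4, -3.7]
grip_width: 0.0236
gripper_force: 24.4
```

>>> servo_tool(steps=[{"tx": 0, "ty": 0, "tz": -0.4, "yaw": 0, "claw": 2.36}, {"tx": 0, "ty": 0, "tz": -0.4, "yaw": 0, "claw": 2.36}, {"tx": 0, "ty": 0, "tz": -0.2, "yaw": 0, "claw": 2.36}, {"tx": 0, "ty": 0, "tz": 0, "yaw": 0, "claw": 2.36}])

```text
time_s: 16.8
position: [0.4194, 0.15, 0.0272]
tool_rot: [[-1.0, -0.002, 0.001], [-0.002, 1.0, 0.0], [-0.001, 0.0, -1.0]]
ft_force: [-2.5, 0.1, 0.9]
grip_width: 0.0235
gripper_force: 24.9
```

```bash
python3 - <<'E'
from h import *
im,W,m,p=prof(); np.save('w.npy',W); save('s7',cv2.resize(im[150:320,150:330],None,fx=3.4,fy=3.4,interpolation=cv2.INTER_CUBIC))
E
```

```text
dark 269
  x -10 z    5..  39  y  -43..  33 n86
  x   0 z   -4..  37  y  -43..  15 n60
  x  10 z   -6..  38  y  -43..   9 n27
  x  40 z   -5..  14  y  -20.. -13 n40
  x  50 z   -6..  13  y  -21.. -14 n32
  x  60 z   -6..  13  y  -16..  -5 n17
gray 176
  x -50 z    3..  10  y   -7..   3 n9
  x -40 z    2..  19  y   -5..   9 n9
  x -10 z   -4..  36  y  -20..  39 n28
  x  10 z   -7..   7  y  -36.. -19 n15
  x  20 z   -4..  19  y  -37.. -18 n52
  x  40 z   -4..  21  y  -15..  -5 n16
  x  50 z   13..  22  y  -11..   5 n24
  x  60 z   12..  15  y  -12..  11 n12
wood 229
  x -50 z   -6..   0  y   -9..   4 n7
  x -40 z   -4..  20  y  -14..   2 n67
  x -30 z   -5..  20  y  -13..   4 n60
  x -20 z   -6..  19  y  -12..   3 n56
  x -10 z   -6..  18  y  -13..   4 n37
```

>>> servo_tool(steps=[{"tx": 0, "ty": 0, "tz": 0, "yaw": 0, "claw": 3.2}, {"tx": 0, "ty": 0, "tz": 0, "yaw": 0, "claw": 3.6}, {"tx": 0, "ty": 0, "tz": 0, "yaw": 0, "claw": 3.6}, {"tx": -0.8, "ty": 0, "tz": 0, "yaw": 0, "claw": 3.6}, {"tx": -0.8, "ty": 0, "tz": 0, "yaw": 0, "claw": 3.6}, {"tx": -0.7, "ty": 0, "tz": 0, "yaw": 0, "claw": 3.6}, {"tx": 0, "ty": 0, "tz": 0, "yaw": 0, "claw": 3}, {"tx": 0, "ty": 0, "tz": 0, "yaw": 0, "claw": 2.6}, {"tx": 0, "ty": 0, "tz": 0, "yaw": 0, "claw": 2.39}, {"tx": 0, "ty": 0, "tz": 0, "yaw": 0, "claw": 2.39}, {"tx": 0, "ty": 0, "tz": 0, "yaw": 0, "claw": 2.39}], newtons=20)

```text
time_s: 17.95
position: [0.3967, 0.1499, 0.0265]
tool_rot: [[-1.0, -0.002, 0.0], [-0.002, 1.0, 0.0], [-0.0, 0.0, -1.0]]
ft_force: [-1.4, 0.7, 2.0]
grip_width: 0.0234
gripper_force: 2.8
```

```bash
python3 - <<'E'
from h import *
im,W,m,p=prof()
E
```

```text
dark 310
  x -10 z    5..  39  y  -44..  28 n92
  x   0 z   -5..  35  y  -43..  15 n70
  x  10 z   -2..  38  y  -45.. -22 n26
  x  50 z   -4..  15  y  -18.. -11 n20
  x  60 z   -5..  17  y  -21.. -14 n39
  x  70 z   -5..  18  y  -20.. -12 n39
  x  80 z   -6..  19  y  -16..   3 n23
gray 238
  x -10 z   -3..  36  y  -20..  46 n31
  x  30 z   -1..  18  y  -35.. -12 n44
  x  40 z   -5..  20  y  -36..  -5 n47
  x  50 z    0..  22  y  -13..   5 n40
  x  60 z   17..  23  y  -12..  12 n35
  x  70 z   17..  24  y  -11..  18 n22
  x  80 z   15..  18  y   -9..  11 n12
wood 120
  x -30 z   -4..   5  y   -6..   5 n11
  x -20 z   -4..   8  y  -13..   3 n43
  x -10 z   -4..  10  y  -13..   6 n33
  x  20 z   -6..   5  y  -13.. -10 n17
  x  30 z   -6..   5  y  -14.. -10 n14
```

>>> servo_tool(steps=[{"tx": 0, "ty": 0, "tz": 0, "yaw": 0, "claw": 2.37}, {"tx": 0, "ty": 0, "tz": 0, "yaw": 0, "claw": 2.37}, {"tx": 0, "ty": 0, "tz": 0.4, "yaw": 0, "claw": 2.37}, {"tx": 0, "ty": 0, "tz": 0.4, "yaw": 0, "claw": 2.37}, {"tx": 0, "ty": 0, "tz": 0.4, "yaw": 0, "claw": 2.37}, {"tx": 0, "ty": 0, "tz": 0.4, "yaw": 0, "claw": 2.37}, {"tx": 0, "ty": 0, "tz": 0, "yaw": 0, "claw": 2.37}], newtons=20)

```text
time_s: 18.7
position: [0.3965, 0.1499, 0.0429]
tool_rot: [[-1.0, -0.002, 0.001], [-0.002, 1.0, 0.0], [-0.001, 0.0, -1.0]]
ft_force: [-1.3, 0.0, -0.3]
grip_width: 0.0239
gripper_force: 8.2
```

```bash
python3 - <<'E'
from h import *
im,W,m,p=prof()
E
```

```text
dark 290
  x -10 z    4..  39  y  -45..  34 n97
  x   0 z   -9..  35  y  -41..  15 n79
  x  10 z   -9..  38  y  -46.. -18 n29
  x  60 z  -21..  -1  y  -19.. -14 n38
  x  70 z  -21..  -2  y  -21.. -15 n28
  x  80 z  -20..  -4  y  -17..  -8 n13
gray 303
  x -30 z   -8..   3  y   -6..   6 n16
  x -10 z  -14..  36  y  -20..  42 n37
  x  30 z  -22..   1  y  -35.. -15 n61
  x  40 z  -18..   8  y  -36..  -1 n79
  x  50 z  -20..   7  y  -17..   9 n33
  x  60 z   -3..   5  y  -12..   9 n28
  x  70 z   -3..   5  y  -12..  15 n30
  x  80 z   -6..  -4  y   -8..  10 n10
wood 202
  x -30 z  -16..   5  y  -12..   5 n24
  x -20 z  -16..  11  y  -13..   1 n73
  x -10 z  -19..  11  y  -14..   4 n43
  x  20 z  -20..   1  y  -13..  -9 n34
  x  30 z  -21..   3  y  -13..  -8 n28
```

>>> servo_tool(steps=[{"tx": 0.5, "ty": 0, "tz": 0.8, "yaw": 0, "claw": 2.37}, {"tx": 0.5, "ty": 0, "tz": 0.8, "yaw": 0, "claw": 2.37}, {"tx": 0.65, "ty": 0, "tz": 0.8, "yaw": 0, "claw": 2.37}, {"tx": 0.7, "ty": 0, "tz": 0.75, "yaw": 0, "claw": 2.37}, {"tx": 0.9, "ty": 0, "tz": 0.6, "yaw": 0, "claw": 2.37}, {"tx": 0.9, "ty": 0, "tz": 0.5, "yaw": 0, "claw": 2.37}, {"tx": 0, "ty": 0, "tz": 0, "yaw": 0, "claw": 2.37}])

```text
time_s: 19.45
position: [0.4395, 0.1498, 0.0853]
tool_rot: [[-1.0, -0.002, 0.002], [-0.002, 1.0, 0.0], [-0.002, 0.0, -1.0]]
ft_force: [0.2, 0.4, -3.7]
grip_width: 0.0238
gripper_force: 7.7
```

```bash
python3 - <<'E'
from h import *
im,W,m,p=prof()
E
```

```text
dark 290
  x -10 z    5..  39  y  -43..  34 n113
  x   0 z   -8..  35  y  -42..  16 n89
  x  10 z   -7..  39  y  -46.. -23 n27
  x  40 z  -65.. -50  y  -22.. -16 n21
  x  50 z  -62.. -41  y  -20.. -15 n26
  x  60 z  -54.. -43  y  -19.. -15 n9
gray 345
  x -30 z   -7..   9  y   -7..   8 n16
  x -20 z    9..  12  y   -7..   1 n6
  x -10 z  -17..  36  y  -20..  43 n28
  x   0 z  -25.. -17  y  -18.. -10 n7
  x  10 z  -49.. -31  y  -36..   1 n72
  x  20 z  -42.. -27  y  -36.. -13 n65
  x  30 z  -33.. -16  y  -36..  15 n89
  x  40 z  -53.. -17  y  -35..  15 n31
  x  50 z  -40.. -26  y  -17..   7 n14
  x  60 z  -45.. -35  y  -12..   3 n16
wood 218
  x -30 z   -6..   6  y  -12..   4 n33
  x -20 z  -14..  17  y  -13..   5 n71
  x -10 z  -24..  16  y  -14..  -2 n45
  x   0 z  -35.. -25  y  -13..  -8 n15
  x  10 z  -39..  -8  y  -17.. -10 n25
  x  20 z  -34.. -14  y  -14..  -6 n27
```

>>> servo_tool(steps=[{"tx": 0, "ty": 0, "tz": 2, "yaw": 0, "claw": 2.34}, {"tx": 0, "ty": 0, "tz": 2, "yaw": 0, "claw": 2.34}, {"tx": -1, "ty": 1.8, "tz": 0, "yaw": 0, "claw": 2.34}, {"tx": -1, "ty": 1.8, "tz": 0, "yaw": 0, "claw": 2.34}, {"tx": -1, "ty": 1.8, "tz": 0, "yaw": 0, "claw": 2.34}, {"tx": -1, "ty": 1.8, "tz": 0, "yaw": 0, "claw": 2.34}, {"tx": 0, "ty": 1.9, "tz": 0, "yaw": 0, "claw": 2.34}, {"tx": 0, "ty": 1.9, "tz": 0, "yaw": 0, "claw": 2.34}, {"tx": 1, "ty": 0, "tz": 0, "yaw": 0, "claw": 2.34}, {"tx": 1, "ty": 0, "tz": 0, "yaw": 0, "claw": 2.34}, {"tx": 0.5, "ty": 0, "tz": 0, "yaw": 0, "claw": 2.34}, {"tx": 0.4, "ty": 0, "tz": 0, "yaw": 0, "claw": 2.34}, {"tx": 0.4, "ty": 0, "tz": 0, "yaw": 0, "claw": 2.34}, {"tx": 0.3, "ty": 0, "tz": 0, "yaw": 0, "claw": 2.34}], newtons=30)

```text
time_s: 20.9
position: [0.4321, 0.2591, 0.1247]
tool_rot: [[-1.0, -0.001, -0.005], [-0.001, 1.0, -0.001], [0.005, -0.001, -1.0]]
ft_force: [-5.3, 0.3, -0.9]
grip_width: 0.0239
gripper_force: 16.1
```

```bash
python3 - <<'E'
from h import *
p=env.observe()['position']; im,n,o,k=tilt(p); print(p,n.round(3),np.degrees(np.arctan2(-n[0],n[2])),o.round(3),k)
E
```

```text
[0.43210143 0.25911746 0.12471519] [-0.643 -0.066  0.763] 40.10223177670457 [0.446 0.234 0.089] 164
```

>>> servo_tool(steps=[{"tx": 0.3, "ty": 0, "tz": 0, "yaw": 0, "claw": 2.34}, {"tx": 0.3, "ty": 0, "tz": 0, "yaw": 0, "claw": 2.34}, {"tx": 0.3, "ty": 0, "tz": 0, "yaw": 0, "claw": 2.34}, {"tx": 0.3, "ty": 0, "tz": 0, "yaw": 0, "claw": 2.34}, {"tx": 0.2, "ty": 0, "tz": 0, "yaw": 0, "claw": 2.34}])

```text
time_s: 21.45
position: [0.4483, 0.2598, 0.1249]
tool_rot: [[-1.0, -0.002, 0.0], [-0.002, 1.0, 0.0], [-0.0, 0.0, -1.0]]
ft_force: [-3.6, 0.4, -1.8]
grip_width: 0.0235
gripper_force: 16.6
```

```bash
python3 - <<'E'
from h import *
p=env.observe()['position']; im,n,o,k=tilt(p); print(p,n.round(3),np.degrees(np.arctan2(-n[0],n[2])),o.round(3),k)
E
```

```text
[0.44832759 0.25982299 0.12488349] [-0.459 -0.091  0.884] 27.4648718600463 [0.453 0.234 0.088] 163
```

```bash
python3 - <<'E'
from h import *
im,W,m=cam('scene'); hsv=cv2.cvtColor(im,cv2.COLOR_RGB2HSV); H,S,V=hsv.transpose(2,0,1)
s=np.array([.866,0,.5]); n=np.array([-.5,0,.866])
D=W-[.489,-.054,.059]   # assumed strip_mid
a=D@s*1000; b=D@n*1000; y=D[...,1]*1000
ok=(abs(y)<70)&(W[...,2]>.02)
w=ok&(S<50)&(abs(b)<20)&(abs(a)<25)
print('white n',np.median(b[w]),'s',np.percentile(a[w],[2,50,98]),'y',np.percentile((W[...,1]*1000)[w],[1,99]),w.sum())
A=np.c_[W[w][:,:2],np.ones(w.sum())]; print('plane z=',np.linalg.lstsq(A,W[w][:,2],rcond=None)[0])
bd=ok&(b>12)&(b<48)&(abs(a-30)<20); print('board face s',np.percentile(a[bd],[10,25,50,75]),bd.sum())
for q in (-50,0,50):
    k=bd&(abs(y-q)<20); print(q,np.median(a[k]), np.median(b[w&(abs(y-q)<20)]))
tp=ok&(abs(a-34)<20)&(b>40); print('top n max',np.percentile(b[tp],[50,80,95]))
E
```

```text
white n -3.578003724796996 s [-16.83712687  -1.53506287  14.90236629] y [-122.46454751   13.01510279] 952
plane z= [ 0.53895643  0.00337181 -0.2088355 ]
board face s [27.14003587 27.32411321 27.50400989 27.69495479] 214
-50 27.557586693170105 -3.671689346797057
0 27.49194541246287 -3.7277013309465907
50 27.432970950757372 -3.3393127622427285
top n max [51.57692223 52.70359566 53.64698633]
```

>>> servo_tool(steps=[{"tx": -1, "ty": 0, "tz": 0.5, "yaw": 0, "claw": 2.3}, {"tx": -1, "ty": 0, "tz": 2, "yaw": 0, "claw": 2.3}, {"tx": 0, "ty": 0, "tz": 2.5, "yaw": 0, "claw": 2.3}, {"tx": 0, "ty": 0, "tz": 2.5, "yaw": 0, "claw": 2.3}, {"tx": -0.3, "ty": -2.5, "tz": 0, "yaw": 0, "claw": 2.3}, {"tx": -0.3, "ty": -2.5, "tz": 0, "yaw": 0, "claw": 2.3}, {"tx": -0.3, "ty": -2.5, "tz": 0, "yaw": 0, "claw": 2.3}, {"tx": -0.3, "ty": -2.5, "tz": 0, "yaw": 0, "claw": 2.3}, {"tx": -0.3, "ty": -2.5, "tz": 0, "yaw": 0, "claw": 2.3}, {"tx": -0.3, "ty": -2.5, "tz": 0, "yaw": 0, "claw": 2.3}, {"tx": -0.3, "ty": -2.5, "tz": 0, "yaw": 0, "claw": 2.3}, {"tx": -0.2, "ty": -2.5, "tz": 0, "yaw": 0, "claw": 2.3}, {"tx": 0, "ty": -2.5, "tz": 0, "yaw": 0, "claw": 2.3}, {"tx": 0, "ty": -2.5, "tz": 0, "yaw": 0, "claw": 2.3}, {"tx": 0, "ty": 0, "tz": 0, "yaw": 0, "claw": 2.3}], newtons=40)

```text
time_s: 23.05
position: [0.4051, 0.0079, 0.2005]
tool_rot: [[-1.0, 0.001, 0.002], [0.001, 1.0, -0.001], [-0.002, -0.001, -1.0]]
ft_force: [-0.1, 0.3, -4.1]
grip_width: 0.0237
gripper_force: 26.8
```

```bash
python3 - <<'E'
from h import *
p=env.observe()['position']; im,n,o,k=tilt(p); print(p,n.round(3),np.degrees(np.arctan2(-n[0],n[2])),(o-p).round(3),k)
E
```

```text
[0.40512776 0.00788771 0.20045898] [-0.474 -0.043  0.879] 28.33323592682453 [ 0.003 -0.022 -0.038] 314
```

>>> servo_tool(steps=[{"tx": 0.46, "ty": 0, "tz": -0.8, "yaw": 0, "claw": 2.3}, {"tx": 0.46, "ty": 0, "tz": -0.8, "yaw": 0, "claw": 2.3}, {"tx": 0.46, "ty": 0, "tz": -0.8, "yaw": 0, "claw": 2.3}, {"tx": 0.46, "ty": 0, "tz": -0.8, "yaw": 0, "claw": 2.3}, {"tx": 0.46, "ty": 0, "tz": -0.8, "yaw": 0, "claw": 2.3}, {"tx": 0.46, "ty": 0, "tz": -0.8, "yaw": 0, "claw": 2.3}, {"tx": 0.46, "ty": 0, "tz": -0.8, "yaw": 0, "claw": 2.3}, {"tx": 0, "ty": 0, "tz": 0, "yaw": 0, "claw": 2.3}])

```text
time_s: 23.9
position: [0.4373, 0.0099, 0.1428]
tool_rot: [[-1.0, -0.002, -0.002], [-0.002, 1.0, 0.0], [0.002, 0.0, -1.0]]
ft_force: [-0.1, -0.0, -3.4]
grip_width: 0.0234
gripper_force: 26.7
```

No contact yet, as expected; down in finer steps.

>>> servo_tool(steps=[{"tx": 0.15, "ty": 0, "tz": -0.26, "yaw": 0, "claw": 2.3}, {"tx": 0.15, "ty": 0, "tz": -0.26, "yaw": 0, "claw": 2.3}, {"tx": 0.15, "ty": 0, "tz": -0.26, "yaw": 0, "claw": 2.3}, {"tx": 0.1, "ty": 0, "tz": -0.17, "yaw": 0, "claw": 2.3}, {"tx": 0.1, "ty": 0, "tz": -0.17, "yaw": 0, "claw": 2.3}, {"tx": 0, "ty": 0, "tz": 0, "yaw": 0, "claw": 2.3}])

```text
time_s: 24.5
position: [0.4437, 0.0098, 0.1326]
tool_rot: [[-1.0, -0.002, -0.0], [-0.002, 1.0, 0.0], [0.0, 0.0, -1.0]]
ft_force: [-0.1, 0.5, -2.8]
grip_width: 0.0235
gripper_force: 26.8
```

>>> servo_tool(steps=[{"tx": 0.08, "ty": 0, "tz": -0.14, "yaw": 0, "claw": 2.3}, {"tx": 0.08, "ty": 0, "tz": -0.14, "yaw": 0, "claw": 2.3}, {"tx": 0.08, "ty": 0, "tz": -0.14, "yaw": 0, "claw": 2.3}, {"tx": 0, "ty": 0, "tz": 0, "yaw": 0, "claw": 2.3}])

```text
time_s: 24.9
position: [0.4461, 0.0098, 0.1286]
tool_rot: [[-1.0, -0.002, 0.0], [-0.002, 1.0, -0.0], [-0.0, -0.0, -1.0]]
ft_force: [-1.4, -1.1, 0.3]
grip_width: 0.0235
gripper_force: 27.4
```

>>> servo_tool(steps=[{"tx": 0.1, "ty": 0, "tz": -0.17, "yaw": 0, "claw": 2.3}, {"tx": 0.05, "ty": 0, "tz": -0.1, "yaw": 0, "claw": 2.3}, {"tx": 0, "ty": 0, "tz": 0, "yaw": 0, "claw": 2}, {"tx": 0, "ty": 0, "tz": 0, "yaw": 0, "claw": 2}], newtons=80)

```text
time_s: 25.3
position: [0.4467, 0.0099, 0.1271]
tool_rot: [[-1.0, -0.002, -0.001], [-0.002, 1.0, -0.001], [0.001, -0.001, -1.0]]
ft_force: [-11.9, 0.7, 21.4]
grip_width: 0.023
gripper_force: 77.1
```

```bash
python3 - <<'E'
from h import *
p=env.observe()['position']; im,n,o,k=tilt(p); print(p,n.round(3),np.degrees(np.arctan2(-n[0],n[2])),(o-p).round(3),k)
E
```

```text
[0.44674984 0.00989693 0.12708376] [ 0.567 -0.187  0.802] -35.238993949061374 [ 0.03  -0.03  -0.059] 221
```

>>> servo_tool(steps=[{"tx": 0, "ty": 0, "tz": 0, "yaw": 0, "claw": 2}, {"tx": 0, "ty": 0, "tz": 0, "yaw": 0, "claw": 2}, {"tx": 0, "ty": 0, "tz": 0, "yaw": 0, "claw": 2}, {"tx": 0.03, "ty": 0, "tz": -0.05, "yaw": 0, "claw": 2}, {"tx": 0, "ty": 0, "tz": 0, "yaw": 0, "claw": 2}])

```text
time_s: 25.85
position: [0.4468, 0.0099, 0.1269]
tool_rot: [[-1.0, -0.002, -0.001], [-0.002, 1.0, -0.001], [0.001, -0.001, -1.0]]
ft_force: [-15.0, -0.1, 26.7]
grip_width: 0.0228
gripper_force: 77.6
```

>>> servo_tool(steps=[{"tx": 0, "ty": -0.3, "tz": 0, "yaw": 0, "claw": 2}, {"tx": 0, "ty": -0.3, "tz": 0, "yaw": 0, "claw": 2}, {"tx": 0, "ty": -0.3, "tz": 0, "yaw": 0, "claw": 2}, {"tx": 0, "ty": -0.3, "tz": 0, "yaw": 0, "claw": 2}, {"tx": 0, "ty": -0.3, "tz": 0, "yaw": 0, "claw": 2}], newtons=100)

```text
time_s: 26.35
position: [0.4467, -0.0046, 0.127]
tool_rot: [[-1.0, -0.003, -0.001], [-0.003, 1.0, 0.0], [0.001, 0.001, -1.0]]
ft_force: [-14.2, 2.6, 26.9]
grip_width: 0.0223
gripper_force: 96.5
```

Rolling smoothly, force on the normal; carry on along the row.

>>> servo_tool(steps=[{"tx": 0, "ty": -0.3, "tz": 0, "yaw": 0, "claw": 2}, {"tx": 0, "ty": -0.3, "tz": 0, "yaw": 0, "claw": 2}, {"tx": 0, "ty": -0.3, "tz": 0, "yaw": 0, "claw": 2}, {"tx": 0, "ty": -0.3, "tz": 0, "yaw": 0, "claw": 2}, {"tx": 0, "ty": -0.3, "tz": 0, "yaw": 0, "claw": 2}, {"tx": 0, "ty": -0.3, "tz": 0, "yaw": 0, "claw": 2}, {"tx": 0, "ty": -0.3, "tz": 0, "yaw": 0, "claw": 2}, {"tx": 0, "ty": -0.3, "tz": 0, "yaw": 0, "claw": 2}, {"tx": 0, "ty": -0.3, "tz": 0, "yaw": 0, "claw": 2}, {"tx": 0, "ty": -0.3, "tz": 0, "yaw": 0, "claw": 2}, {"tx": 0, "ty": -0.3, "tz": 0, "yaw": 0, "claw": 2}, {"tx": 0, "ty": -0.3, "tz": 0, "yaw": 0, "claw": 2}, {"tx": 0, "ty": -0.3, "tz": 0, "yaw": 0, "claw": 2}, {"tx": 0, "ty": -0.3, "tz": 0, "yaw": 0, "claw": 2}, {"tx": 0, "ty": -0.3, "tz": 0, "yaw": 0, "claw": 2}, {"tx": 0, "ty": -0.3, "tz": 0, "yaw": 0, "claw": 2}, {"tx": 0, "ty": -0.3, "tz": 0, "yaw": 0, "claw": 2}, {"tx": 0, "ty": -0.3, "tz": 0, "yaw": 0, "claw": 2}])

```text
time_s: 28.15
position: [0.447, -0.059, 0.127]
tool_rot: [[-1.0, -0.003, -0.001], [-0.003, 1.0, -0.0], [0.001, -0.0, -1.0]]
ft_force: [-14.3, 2.7, 27.0]
grip_width: 0.0225
gripper_force: 96.6
```

>>> servo_tool(steps=[{"tx": 0, "ty": -0.3, "tz": 0, "yaw": 0, "claw": 2}, {"tx": 0, "ty": -0.3, "tz": 0, "yaw": 0, "claw": 2}, {"tx": 0, "ty": -0.3, "tz": 0, "yaw": 0, "claw": 2}, {"tx": 0, "ty": -0.3, "tz": 0, "yaw": 0, "claw": 2}, {"tx": 0, "ty": -0.3, "tz": 0, "yaw": 0, "claw": 2}, {"tx": 0, "ty": -0.3, "tz": 0, "yaw": 0, "claw": 2}, {"tx": 0, "ty": -0.3, "tz": 0, "yaw": 0, "claw": 2}, {"tx": 0, "ty": -0.3, "tz": 0, "yaw": 0, "claw": 2}, {"tx": 0, "ty": -0.3, "tz": 0, "yaw": 0, "claw": 2}, {"tx": 0, "ty": -0.3, "tz": 0, "yaw": 0, "claw": 2}, {"tx": 0, "ty": -0.3, "tz": 0, "yaw": 0, "claw": 2}, {"tx": 0, "ty": -0.3, "tz": 0, "yaw": 0, "claw": 2}, {"tx": 0, "ty": -0.3, "tz": 0, "yaw": 0, "claw": 2}, {"tx": 0, "ty": -0.3, "tz": 0, "yaw": 0, "claw": 2}, {"tx": 0, "ty": -0.3, "tz": 0, "yaw": 0, "claw": 2}, {"tx": 0, "ty": -0.3, "tz": 0, "yaw": 0, "claw": 2}, {"tx": 0, "ty": -0.3, "tz": 0, "yaw": 0, "claw": 2}, {"tx": 0, "ty": 0, "tz": 0, "yaw": 0, "claw": 2}, {"tx": 0, "ty": 0, "tz": 0, "yaw": 0, "claw": 2}])

```text
time_s: 30.05
position: [0.4473, -0.1106, 0.1272]
tool_rot: [[-1.0, -0.002, -0.0], [-0.002, 1.0, -0.002], [0.0, -0.002, -1.0]]
ft_force: [-14.0, 0.4, 26.1]
grip_width: 0.0224
gripper_force: 96.6
```

>>> servo_tool(steps=[{"tx": 0, "ty": -0.3, "tz": 0, "yaw": 0, "claw": 2}, {"tx": 0, "ty": -0.3, "tz": 0, "yaw": 0, "claw": 2}, {"tx": 0, "ty": 0, "tz": 0, "yaw": 0, "claw": 2}, {"tx": 0, "ty": 0, "tz": 0, "yaw": 0, "claw": 2}, {"tx": 0.03, "ty": 0.3, "tz": -0.05, "yaw": 0, "claw": 2}, {"tx": 0, "ty": 0.5, "tz": 0, "yaw": 0, "claw": 2}, {"tx": 0, "ty": 0.5, "tz": 0, "yaw": 0, "claw": 2}, {"tx": 0, "ty": 0.5, "tz": 0, "yaw": 0, "claw": 2}, {"tx": 0, "ty": 0.5, "tz": 0, "yaw": 0, "claw": 2}, {"tx": 0, "ty": 0.5, "tz": 0, "yaw": 0, "claw": 2}, {"tx": 0, "ty": 0.5, "tz": 0, "yaw": 0, "claw": 2}, {"tx": 0, "ty": 0.5, "tz": 0, "yaw": 0, "claw": 2}, {"tx": 0, "ty": 0.5, "tz": 0, "yaw": 0, "claw": 2}, {"tx": 0, "ty": 0.5, "tz": 0, "yaw": 0, "claw": 2}, {"tx": 0, "ty": 0.5, "tz": 0, "yaw": 0, "claw": 2}, {"tx": 0, "ty": 0.5, "tz": 0, "yaw": 0, "claw": 2}, {"tx": 0, "ty": 0.5, "tz": 0, "yaw": 0, "claw": 2}, {"tx": 0, "ty": 0.5, "tz": 0, "yaw": 0, "claw": 2}])

```text
time_s: 31.85
position: [0.4473, -0.0487, 0.1271]
tool_rot: [[-1.0, -0.003, -0.0], [-0.003, 1.0, -0.003], [0.0, -0.003, -1.0]]
ft_force: [-17.5, -2.3, 34.7]
grip_width: 0.0227
gripper_force: 97.5
```

>>> servo_tool(steps=[{"tx": 0, "ty": 0.5, "tz": 0, "yaw": 0, "claw": 2}, {"tx": 0, "ty": 0.5, "tz": 0, "yaw": 0, "claw": 2}, {"tx": 0, "ty": 0.5, "tz": 0, "yaw": 0, "claw": 2}, {"tx": 0, "ty": 0.5, "tz": 0, "yaw": 0, "claw": 2}, {"tx": 0, "ty": 0.5, "tz": 0, "yaw": 0, "claw": 2}, {"tx": 0, "ty": 0.5, "tz": 0, "yaw": 0, "claw": 2}, {"tx": 0, "ty": 0.5, "tz": 0, "yaw": 0, "claw": 2}, {"tx": 0, "ty": 0.5, "tz": 0, "yaw": 0, "claw": 2}, {"tx": 0, "ty": 0.5, "tz": 0, "yaw": 0, "claw": 2}, {"tx": 0, "ty": 0.5, "tz": 0, "yaw": 0, "claw": 2}, {"tx": 0, "ty": 0.5, "tz": 0, "yaw": 0, "claw": 2}, {"tx": 0, "ty": 0.5, "tz": 0, "yaw": 0, "claw": 2}, {"tx": 0, "ty": 0, "tz": 0, "yaw": 0, "claw": 2}])

```text
time_s: 33.15
position: [0.4473, 0.0121, 0.1271]
tool_rot: [[-1.0, -0.003, -0.0], [-0.003, 1.0, -0.001], [0.0, -0.001, -1.0]]
ft_force: [-17.9, 0.5, 34.7]
grip_width: 0.0223
gripper_force: 97.8
```

>>> servo_tool(steps=[{"tx": -0.3, "ty": 0, "tz": 0.52, "yaw": 0, "claw": 2}, {"tx": -0.5, "ty": 0, "tz": 0.87, "yaw": 0, "claw": 2}, {"tx": -0.8, "ty": 0, "tz": 1.4, "yaw": 0, "claw": 2}, {"tx": -0.9, "ty": 0, "tz": 1.56, "yaw": 0, "claw": 2}, {"tx": -0.9, "ty": 0, "tz": 1.56, "yaw": 0, "claw": 2}, {"tx": -0.9, "ty": 0, "tz": 1.56, "yaw": 0, "claw": 2}, {"tx": 0, "ty": 2, "tz": 0, "yaw": 0, "claw": 2}, {"tx": 0, "ty": 2, "tz": 0, "yaw": 0, "claw": 2}, {"tx": 0, "ty": 2, "tz": 0, "yaw": 0, "claw": 2}, {"tx": 0, "ty": 2, "tz": 0, "yaw": 0, "claw": 2}])

```text
time_s: 34.15
position: [0.4049, 0.0926, 0.1995]
tool_rot: [[-1.0, -0.002, -0.0], [-0.002, 1.0, 0.0], [0.0, 0.0, -1.0]]
ft_force: [-0.6, -0.7, -3.8]
grip_width: 0.0224
gripper_force: 98.4
```

```bash
python3 - <<'E'
from h import *
p=env.observe()['position']; im,nn,o,k=tilt(p); print(p,nn.round(3),np.degrees(np.arctan2(-nn[0],nn[2])),(o-p).round(3),k)
m=env.camera_model('scene')
im,W,m=cam('scene'); S=cv2.cvtColor(im,cv2.COLOR_RGB2HSV)[...,1]
s=np.array([.866,0,.5]); n=np.array([-.5,0,.866]); D=W-[.489,-.054,.059]
a=D@s*1000; b=D@n*1000; y=D[...,1]*1000
W0=np.load('scene0.npy'); b0=(W0-[.489,-.054,.059])@n*1000
w=(S<50)&(abs(b)<20)&(abs(a)<12)
for i in range(6):
    c=62.5-25*i; k=w&(abs(y-c)<9); l=(abs(y-c)<9)&(abs(a+25)<5)&(abs(b)<20)
    print(i+1,'white n',np.median(b[k]).round(2),'before',np.nanmedian(b0[k]).round(2),'ledge',np.median(b[l]).round(2),k.sum(),l.sum())
E
```

```text
[0.4049338  0.09257787 0.19951531] [-0.48  -0.081  0.874] 28.7638372858633 [ 0.004 -0.025 -0.038] 243
1 white n -6.13 before -2.53 ledge -7.39 65 34
2 white n -5.61 before -2.72 ledge -7.63 78 38
3 white n -5.77 before -3.14 ledge -7.89 87 33
4 white n -5.92 before -2.47 ledge -7.95 90 36
5 white n -6.29 before -2.12 ledge -7.69 96 44
6 white n -6.1 before -3.43 ledge -7.71 97 43
```

>>> servo_tool(steps=[{"tx": 0, "ty": 2.4, "tz": 0, "yaw": 0, "claw": 2.1}, {"tx": 0, "ty": 2.4, "tz": 0, "yaw": 0, "claw": 2.1}, {"tx": 0, "ty": 2.4, "tz": 0, "yaw": 0, "claw": 2.1}, {"tx": 0, "ty": 2.4, "tz": 0, "yaw": 0, "claw": 2.1}, {"tx": 0, "ty": 2.4, "tz": 0, "yaw": 0, "claw": 2.1}, {"tx": 0, "ty": 2.4, "tz": 0, "yaw": 0, "claw": 2.1}, {"tx": 0, "ty": 2.3, "tz": 0, "yaw": 0, "claw": 2.1}, {"tx": 0, "ty": 0, "tz": -2.5, "yaw": 0, "claw": 2.1}, {"tx": 0, "ty": 0, "tz": -2.5, "yaw": 0, "claw": 2.1}, {"tx": 0, "ty": 0, "tz": -2.5, "yaw": 0, "claw": 2.1}, {"tx": 1, "ty": 0, "tz": 0, "yaw": 0, "claw": 2.34}, {"tx": 1, "ty": 0, "tz": 0, "yaw": 0, "claw": 2.34}, {"tx": 1, "ty": 0, "tz": 0, "yaw": 0, "claw": 2.34}, {"tx": 1, "ty": 0, "tz": 0, "yaw": 0, "claw": 2.34}, {"tx": 0.4, "ty": 0, "tz": 0, "yaw": 0, "claw": 2.34}, {"tx": 0.4, "ty": 0, "tz": 0, "yaw": 0, "claw": 2.34}, {"tx": 0.4, "ty": 0, "tz": 0, "yaw": 0, "claw": 2.34}, {"tx": 0.4, "ty": 0, "tz": 0, "yaw": 0, "claw": 2.34}, {"tx": 0.4, "ty": 0, "tz": 0, "yaw": 0, "claw": 2.34}], newtons=30)

```text
time_s: 36.15
position: [0.464, 0.2588, 0.1246]
tool_rot: [[-1.0, -0.002, -0.004], [-0.002, 1.0, -0.0], [0.004, -0.0, -1.0]]
ft_force: [-6.0, 0.2, -0.0]
grip_width: 0.0234
gripper_force: 29.0
```

```bash
python3 - <<'E'
from h import *
p=env.observe()['position']; im,n,o,k=tilt(p); print(p,n.round(3),np.degrees(np.arctan2(-n[0],n[2])),(o-p).round(3),k)
E
```

```text
[0.46397844 0.25881975 0.1246428 ] [-0.282 -0.116  0.952] 16.493127019518113 [-0.005 -0.027 -0.038] 148
```

>>> servo_tool(steps=[{"tx": 0.4, "ty": 0, "tz": 0, "yaw": 0, "claw": 2.34}, {"tx": 0.4, "ty": 0, "tz": 0, "yaw": 0, "claw": 2.34}, {"tx": 0.4, "ty": 0, "tz": 0, "yaw": 0, "claw": 2.34}, {"tx": 0.4, "ty": 0, "tz": 0, "yaw": 0, "claw": 2.34}])

```text
time_s: 36.6
position: [0.4803, 0.2588, 0.1247]
tool_rot: [[-1.0, -0.002, -0.003], [-0.002, 1.0, -0.0], [0.003, -0.0, -1.0]]
ft_force: [-6.0, -0.7, -0.6]
grip_width: 0.0237
gripper_force: 28.9
```

```bash
python3 - <<'E'
from h import *
p=env.observe()['position']; im,n,o,k=tilt(p); print(p,n.round(3),np.degrees(np.arctan2(-n[0],n[2])),(o-p).round(3),k)
prof()
E
```

```text
[0.48027546 0.25881515 0.12465282] [-0.093 -0.055  0.994] 5.3691910611150515 [-0.016 -0.023 -0.036] 155
dark 316
  x -30 z  -82.. -56  y  -21.. -10 n27
  x -20 z  -80.. -57  y  -21.. -12 n29
  x -10 z  -75..  39  y  -42..  37 n126
  x   0 z  -72..  37  y  -43..  17 n101
  x  10 z  -11..  38  y  -46.. -22 n33
gray 331
  x -40 z  -67.. -35  y  -29..  26 n46
  x -30 z  -74..  -2  y  -35..  28 n115
  x -20 z  -49..  26  y  -35..  19 n51
  x -10 z  -49..   2  y  -36.. -12 n51
  x   0 z  -40.. -18  y  -36..  -9 n41
  x  10 z  -68.. -17  y  -35..  -8 n14
wood 283
  x -40 z  -40..  19  y   -9..  31 n8
  x -30 z  -29..  24  y  -13..   2 n118
  x -20 z  -30..  22  y  -14..  -9 n86
  x -10 z  -30..  26  y  -13..  -2 n61
  x  10 z -104.. -95  y   -7..   3 n6
```

>>> servo_tool(steps=[{"tx": -0.8, "ty": 0, "tz": 0, "yaw": 0, "claw": 2.2}, {"tx": 0, "ty": 0, "tz": 2.5, "yaw": 0, "claw": 2.2}, {"tx": 0, "ty": 0, "tz": 2.5, "yaw": 0, "claw": 2.2}, {"tx": 0, "ty": 0, "tz": 2.5, "yaw": 0, "claw": 2.2}, {"tx": 2, "ty": 1, "tz": 0, "yaw": 0, "claw": 2.2}, {"tx": 2, "ty": 1, "tz": 0, "yaw": 0, "claw": 2.2}, {"tx": 2, "ty": 1.2, "tz": 0, "yaw": 0, "claw": 2.2}, {"tx": 0.5, "ty": 0, "tz": 0, "yaw": 0, "claw": 2.2}, {"tx": 0, "ty": 0, "tz": 0, "yaw": 0, "claw": 2.2}], newtons=50)

```text
time_s: 37.6
position: [0.5383, 0.2907, 0.1992]
tool_rot: [[-1.0, -0.002, 0.0], [-0.002, 1.0, -0.0], [-0.0, -0.0, -1.0]]
ft_force: [-0.4, -0.5, -4.2]
grip_width: 0.0235
gripper_force: 50.0
```

```bash
python3 - <<'E'
from h import *
p=env.observe()['position']; im,W,m=cam('scene'); Q=(W-p)*1000
H,S,V=cv2.cvtColor(im,cv2.COLOR_RGB2HSV).transpose(2,0,1)
_,n,o,k=tilt(p); print(p,n.round(3),np.degrees(np.arctan2(-n[0],n[2])),(o-p).round(3),k)
c=(S<60)&(V>85)&(Q[...,2]<-22)&(Q[...,2]>-50)&(abs(Q[...,1])<40)&(abs(Q[...,0])<60)
for y0 in(-32,-24,-16): 
    d=Q[c&(abs(Q[...,1]-y0)<4)]; print(y0,np.percentile(d[:,0],[0,3,97,100]).round(1),np.percentile(d[:,2],[5,95]).round(1),len(d))
d=Q[c]; print('y',np.percentile(d[:,1],[1,99]).round(1))
h=(H<18)&(S>70)&(V>90)&(abs(Q[...,0])<60)&(abs(Q[...,1])<30)&(Q[...,2]>-40)&(Q[...,2]<40)
for z in(-25,0,20): d=Q[h&(abs(Q[...,2]-z)<6)]; print('handle z',z,np.percentile(d[:,0],[1,99]).round(1),len(d))
a=cv2.resize(im[120:260,190:330],None,fx=4,fy=4,interpolation=2); save('s8',a)
E
```

```text
[0.53828921 0.29073282 0.19917867] [-0.099 -0.074  0.992] 5.703460689390738 [-0.017 -0.025 -0.036] 128
-32 [-37.4 -35.    4.8   5.4] [-42.7 -33.7] 64
-24 [-35.5 -35.5   1.6   2.8] [-38.2 -33.5] 28
-16 [-36.7 -36.4   3.6   4.5] [-39.4 -32.6] 22
y [-37.2  32.8]
handle z -25 [-31.6  -0.5] 61
handle z 0 [-35.4 -10.4] 51
handle z 20 [-36.  -9.] 69
```

View pics/s8.png

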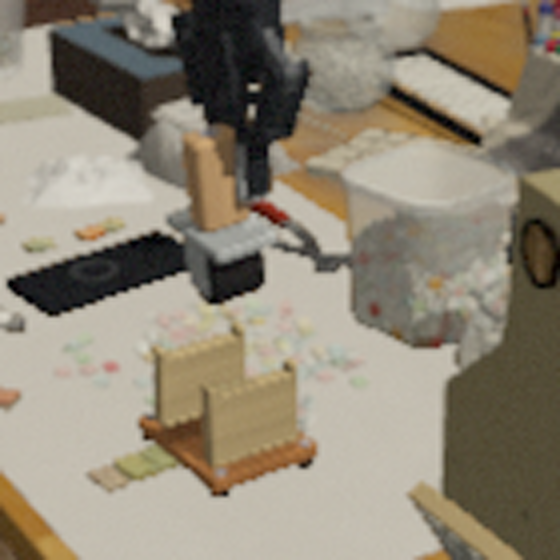

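>>> servo_tool(steps=[{"tx": -0.1, "ty": 0, "tz": -2, "yaw": 0, "claw": 2.2}, {"tx": 0, "ty": 0, "tz": -2, "yaw": 0, "claw": 2.2}, {"tx": 0, "ty": 0, "tz": -2, "yaw": 0, "claw": 2.2}, {"tx": 0, "ty": 0, "tz": -1, "yaw": 0, "claw": 2.2}, {"tx": 0, "ty": 0, "tz": -1, "yaw": 0, "claw": 2.2}, {"tx": 0, "ty": 0, "tz": -0.6, "yaw": 0, "claw": 2.2}, {"tx": 0, "ty": 0, "tz": 0, "yaw": 0, "claw": 2.2}])

```text
time_s: 38.4
position: [0.537, 0.2908, 0.1132]
tool_rot: [[-1.0, -0.002, -0.001], [-0.002, 1.0, -0.0], [0.001, -0.0, -1.0]]
ft_force: [-0.3, -0.0, -2.2]
grip_width: 0.0233
gripper_force: 49.9
```

>>> servo_tool(steps=[{"tx": 0, "ty": 0, "tz": -0.15, "yaw": 0, "claw": 2.2}, {"tx": 0, "ty": 0, "tz": -0.15, "yaw": 0, "claw": 2.2}, {"tx": 0, "ty": 0, "tz": 0, "yaw": 0, "claw": 2.2}])

```text
time_s: 38.7
position: [0.5376, 0.291, 0.1118]
tool_rot: [[-1.0, -0.002, 0.002], [-0.002, 1.0, 0.001], [-0.002, 0.001, -1.0]]
ft_force: [-0.4, -0.1, 3.1]
grip_width: 0.0233
gripper_force: 50.9
```

```bash
python3 - <<'E'
from h import *
p=env.observe()['position']
_,n,o,k=tilt(p); print(p,n.round(3),np.degrees(np.arctan2(-n[0],n[2])),o.round(4),k)
E
```

```text
[0.53764609 0.29100342 0.11178547] [-0.058 -0.116  0.992] 3.3474364469651063 [0.5228 0.2656 0.0757] 132
```

>>> servo_tool(steps=[{"tx": 0, "ty": 0, "tz": -0.1, "yaw": 0, "claw": 2.3}, {"tx": 0, "ty": 0, "tz": -0.1, "yaw": 0, "claw": 2.36}, {"tx": 0, "ty": 0, "tz": 0, "yaw": 0, "claw": 2.45}, {"tx": 0, "ty": 0, "tz": 0, "yaw": 0, "claw": 2.8}, {"tx": 0, "ty": 0, "tz": 0, "yaw": 0, "claw": 4}, {"tx": 0, "ty": 0, "tz": 0, "yaw": 0, "claw": 6}, {"tx": 0, "ty": 0, "tz": 0, "yaw": 0, "claw": 7}, {"tx": 0, "ty": 0, "tz": 0, "yaw": 0, "claw": 7}, {"tx": 0, "ty": 0, "tz": 0, "yaw": 0, "claw": 7}, {"tx": 0, "ty": 0, "tz": 2, "yaw": 0, "claw": 7}, {"tx": 0, "ty": 0, "tz": 3, "yaw": 0, "claw": 7}, {"tx": 0, "ty": 0, "tz": 3, "yaw": 0, "claw": 7}, {"tx": -2, "ty": 2, "tz": 2, "yaw": 0, "claw": 7}, {"tx": -3, "ty": 3, "tz": 1, "yaw": 0, "claw": 7}, {"tx": -3, "ty": 3, "tz": 0, "yaw": 0, "claw": 7}, {"tx": -3, "ty": 3, "tz": 0, "yaw": 0, "claw": 7}, {"tx": -3, "ty": 3, "tz": 0, "yaw": 0, "claw": 7}, {"tx": -3, "ty": 3, "tz": 0, "yaw": 0, "claw": 7}, {"tx": 0, "ty": 0, "tz": 0, "yaw": 0, "claw": 7}], newtons=30)

```text
time_s: 40.65
position: [0.3635, 0.4636, 0.2187]
tool_rot: [[-1.0, -0.007, -0.001], [-0.007, 1.0, 0.001], [0.001, 0.001, -1.0]]
ft_force: [0.9, -0.8, 0.4]
grip_width: 0.0699
gripper_force: 0.0
```

```bash
python3 - <<'E'
from h import *
_,n,o,k=tilt(np.array([.5215,.291,.104])); print(n.round(3),np.degrees(np.arctan2(-n[0],n[2])),o.round(4),k)
im,W,m=cam('top'); T0=np.load('top0.npy')
for nm,w in(('start',T0),('now',W)):
    st=np.hypot(w[...,0]-.52,w[...,1]-.292)<.06; k=st&(w[...,2]>.118); print(nm,'handle top',rect(k,m,.134),np.nanmedian(w[k][:,2]).round(4))
i0=cv2.imread('pics/top0.png')[...,::-1].astype(int); d=abs(im.astype(int)-i0).sum(-1)
d[:, :]=np.where((np.arange(560)[None]>235),d,0); c=np.argwhere(cv2.medianBlur((d>90).astype(np.uint8),3)>0); print('changed px',len(c), c.min(0) if len(c) else '',c.max(0) if len(c) else '')
save('t9',im)
E
```

```text
[-0.001 -0.042  0.999] 0.033432703436957464 [0.5221 0.2686 0.0739] 134
start handle top ((520.818115234375, 293.8108215332031), (22.262414932250977, 32.14512634277344), 89.68354797363281) 0.1336
now handle top ((522.0811767578125, 293.8173828125), (22.26555061340332, 29.72974967956543), 89.61382293701172) 0.1338
changed px 1327 [216 236] [419 420]
```

```bash
python3 -c "
from rig import env
print(env.close_job())"
```

```text
the job is handed in; nothing more can be done
None
```

By my camera checks, all six edging pieces are fully home (about 2 mm off the ledge) and the roller hangs upright and released in its stand, but the hand-in returned no verdict; on the first approach the roller struck the back board with about 80 N and was knocked in the grip, so I laid it on the table to regrasp it, and I did not measure whether the bystanders moved.

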